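# Refill the two-tier spice rack

### The arm

A 6-joint arm with a two-finger parallel gripper is mounted at the origin on the work surface. World frame = base frame: x ahead of the robot, y to its left, z up, the work surface at z = 0. Lengths are in m, angles in rad, forces in N, time in s.
With the tool pointing down it reaches from about 0.3 to 0.825 m from the base axis. Payload 5.4 kg.
Tool frame: the origin (TCP) lies between the finger pads; the fingertips stand 19 mm ahead of it and the grasp point (between the pads) is the TCP; z points along the fingers, y is the line along which they close (so a half turn about z gives the same grasp; the last joint's range is limited). The gripper opens to 92 mm and grips with 3 to 60 N. Pads are 20 mm wide; open, the fingers measure 128 mm over their backs; the gripper's body (75 mm by 189 mm) begins 69 mm behind the grasp point.
Start: joints at [1.108, 0.158, 1.597, -0, 1.386, -0.21], TCP at [0.144, 0.557, 0.195] pointing down, gripper open.
Joint ranges: [-2.91, 2.91], [-0.94, 2.29], [0.18, 2.7], [-1.29, 4.43], [0.17, 2.64], [-3, 3]. Speed limits (rad/s): [2.57, 2.57, 3.14, 3.14, 3.14, 3.14].

### API

Orientations are given as a unit quaternion [x, y, z, w].
In Python, from cell import bot gives the robot as it stands.
- The arm moves only by the shell command python3 -m handwheel 'ROWS' [OPENING]. ROWS is JSON, a list of rows, each a list of 6 numbers: the shift along the world's x, y, z in m, then the turn, a rotation vector about the world's x, y, z in units of 6 degrees (1.0 is 6 degrees). A call has 1 to 5 rows; each row is the pose to reach, as a shift and turn from the pose commanded when the call began; what a row does not reach only later rows make up. A row lasts 1/12 s, in which the tool goes at most 41.7 mm and 7.16 degrees, less where a joint would pass 70% of its speed; a pose out of reach is approached as far as the arm can. A call with a gripper value outside its range is refused whole. OPENING is the closure, from -1 (fully open) to 1 (shut), set as the call begins (- or left out, the last holds). The fingers move at their own pace and stop on an object; the grip force is fixed at half the most. Time passes only in rows, so rows that repeat a pose let the fingers close. It gives the time, the measured TCP pose, the force, the opening and the grip force at its end, in the units of the state.
- bot.state(): the state, without advancing time (a new reading comes with each control period).
- bot.get_image(name): name is "scene" or "top" or "wrist"; returns a dict with "color" (400x640x3 uint8, red, green, blue), "z_map" (400x640 float32, m along the optical axis (not along the pixel's ray), 0 where there is no reading), "intrinsics" (3x3 intrinsics, pixels), "R" (3x3) and "t" (3): a world point X has camera coordinates R X + t. Camera axes: x right, y down, z forward; pixel columns grow to the right and rows downward; lengths in m; the calibration is good to about 2 mm. A picture is of the moment at which its call begins.
- bot.job_done(): hands the job in; it is judged then, once.
The state is a dict: "time_s": time; "qpos": joint angles; "qd": joint speeds; "joint_torque": joint torques, N m; "eef_pos": TCP position; "ee_rot": TCP orientation; "ft_force": force on the tool from outside, world axes, zero at the start; "wrist_torque": the same for the moment, N m; "finger_gap": finger opening in m; "finger_force": force on a finger pad.
Only numpy, scipy, OpenCV 4.12 (cv2) and the standard library are available. Lean on these libraries where they do the work, as an engineer would, in place of code of your own. Each camera call takes 0.05 s, during which the arm holds its last target. There are 200 camera calls.

### The job

Put the spice rack back together: the oil bottle is too tall for the lower board, so take it off and stand it on the counter in the middle of the gap between the two white canisters, in line with them, and stand all the spice jars on the lower board. Then lower the upper shelf over the four pins until it rests flush on all four posts, and stand on it the pepper mill to the left of the handle's middle and the salt pot to the right of it, left and right as the robot sees them, each whole on the shelf. Everything stands upright, and the canisters, honey jar, mug and spoon stay where they are.

Things in the scene. Friction and masses are not known exactly. Their poses are not given: they have to be found in the camera images.
- rack: Rack base, fixed: bamboo board 190 (x) by 250 mm (y), top 22 mm above the counter. Four steel posts at x +-80, y +-110 mm: 14 mm rod, 25 mm collar with its top at 105 mm, above it a locating pin, 12 mm thick, tapered tip, up to 123 mm. Origin: under the board's centre, on the counter; x away from the robot, y to its left (yaw within 0.15 rad), z up.
- shelf: Upper shelf: bamboo board 190 (x) by 250 mm (y), 12 mm thick, 0.5 kg, through holes of 17 mm at x +-80, y +-110 mm. Handle along x over its middle: bar 134 mm long, 12 wide, 14 tall, centre 50 mm above the underside, on uprights at x +-55 mm. Origin: centre of underside, z up. Starts flat on the counter, right. Fitted, its origin is 105 mm above the rack's; either way round.
- jar1: Spice jar of clear glass with a flat steel screw lid, a plain cylinder 60 mm in diameter and 68 mm tall, about 0.2 kg. Origin: centre of its underside, z up. Starts standing on the counter; two to four of the four alike jars are there.
- jar2: Spice jar of clear glass with a flat steel screw lid, a plain cylinder 60 mm in diameter and 68 mm tall, about 0.2 kg. Origin: centre of its underside, z up. Starts standing on the counter; two to four of the four alike jars are there.
- jar3: Spice jar of clear glass with a flat steel screw lid, a plain cylinder 60 mm in diameter and 68 mm tall, about 0.2 kg. Origin: centre of its underside, z up. Starts standing on the counter; two to four of the four alike jars are there.
- jar4: Spice jar of clear glass with a flat steel screw lid, a plain cylinder 60 mm in diameter and 68 mm tall, about 0.2 kg. Origin: centre of its underside, z up. Starts standing on the counter; two to four of the four alike jars are there.
- mill: Turned dark wooden pepper mill, round, 110 mm tall; foot 54 mm in diameter, waist 38 mm at 55 mm height, head 46 mm in diameter from 66 to 90 mm height, then a tapering top. About 0.2 kg. Origin: centre of its underside, z up. Starts standing on the counter.
- salt: Squat round salt pot of white ceramic, 62 mm in diameter, straight sided, with a wooden lid (part of it) up to 58 mm and a small ball knob up to 72 mm. About 0.25 kg. Origin: centre of its underside, z up. Starts standing on the counter.
- bottle: Oil bottle of green glass: round body 60 mm in diameter up to 115 mm, shoulder up to 141 mm, then a straight black neck and cap 27 mm in diameter up to 195 mm. About 0.35 kg. Origin: centre of its underside, z up. Starts standing on the rack's lower board.
- canister_a: White ceramic storage canister with wooden lid, 92 mm in diameter, 138 mm tall with its knob, on the counter to the left of the rack; the one nearer the rack. Not to be moved. Origin: centre of its underside.
- canister_b: The second such canister, 200 mm centre to centre from the first, farther to the left. Not to be moved. Origin: centre of its underside.
- honey: Honey jar, amber glass, 72 mm in diameter, 75 mm tall, on the counter. Bystander. Origin: centre of its underside.
- mug: Blue mug, 76 mm in diameter plus its handle, 90 mm tall, on the counter in front of the robot. Bystander. Origin: centre of its underside.
- spoon: Wooden spoon 240 mm long lying on the counter behind the shelf. Bystander. Origin near its middle.
There are look-alikes about, which are no part of the job. What is shaped like the salt but turquoise is not meant.

How it is judged:
On the way, in this order (a step that is already met when the one before it is completed fails the run):
1. the bottle is off the rack and every jar stands upright on the lower board (x of jar1 in the frame of rack between -0.08 and 0.08 m and y of jar1 in the frame of rack between -0.105 and 0.105 m and z of jar1 in the frame of rack between 0.017 and 0.027 m and angle between each of jar1, jar2, jar3, jar4's own z axis and vertical below 0.1 rad and x of jar2 in the frame of rack between -0.08 and 0.08 m and y of jar2 in the frame of rack between -0.105 and 0.105 m and z of jar2 in the frame of rack between 0.017 and 0.027 m and x of jar3 in the frame of rack between -0.08 and 0.08 m and y of jar3 in the frame of rack between -0.105 and 0.105 m and z of jar3 in the frame of rack between 0.017 and 0.027 m and x of jar4 in the frame of rack between -0.08 and 0.08 m and y of jar4 in the frame of rack between -0.105 and 0.105 m and z of jar4 in the frame of rack between 0.017 and 0.027 m and horizontal distance between bottle and rack above 0.16 m), for 0.2 s.
2. the upper shelf sits over the four pins, flush on the posts (z of shelf in the frame of rack between 0.101 and 0.109 m and horizontal distance between shelf and rack below 0.006 m and angle between shelf's own z axis and vertical below 0.02 rad and angle between the x axis of shelf and the x axis of rack, either way round below 0.06 rad), for 0.3 s.
At the end, for the whole second after the job is handed in: Jars upright on the lower board; shelf on all four collars (4 mm in height, 6 mm sideways, level); mill left, salt right of the handle on the shelf, 35 to 95 mm off it and within 35 mm of its middle; bottle on the counter within 112 mm of both canister axes (200 mm apart); all at rest (all of step 2 and x of jar1 in the frame of rack between -0.08 and 0.08 m and y of jar1 in the frame of rack between -0.105 and 0.105 m and z of jar1 in the frame of rack between 0.017 and 0.027 m and angle between each of jar1, jar2, jar3, jar4, mill, salt, bottle's own z axis and vertical below 0.1 rad and x of jar2 in the frame of rack between -0.08 and 0.08 m and y of jar2 in the frame of rack between -0.105 and 0.105 m and z of jar2 in the frame of rack between 0.017 and 0.027 m and x of jar3 in the frame of rack between -0.08 and 0.08 m and y of jar3 in the frame of rack between -0.105 and 0.105 m and z of jar3 in the frame of rack between 0.017 and 0.027 m and x of jar4 in the frame of rack between -0.08 and 0.08 m and y of jar4 in the frame of rack between -0.105 and 0.105 m and z of jar4 in the frame of rack between 0.017 and 0.027 m and y of mill in the frame of rack between 0.035 and 0.095 m and x of mill in the frame of rack between -0.035 and 0.035 m and z of mill in the frame of rack between 0.112 and 0.122 m and y of salt in the frame of rack between -0.095 and -0.035 m and x of salt in the frame of rack between -0.035 and 0.035 m and z of salt in the frame of rack between 0.112 and 0.122 m and horizontal distance between bottle and canister_a below 0.112 m and horizontal distance between bottle and canister_b below 0.112 m and height (world z) of bottle between -0.005 and 0.006 m and linear speed of each of shelf, mill, salt, bottle below 0.02 m/s); the robot touches nothing.
It fails at once if the canister a is pushed more than 20 mm (distance of canister_a from where it was at the start of the episode above 0.02 m).
It fails at once if the canister b is pushed more than 20 mm (distance of canister_b from where it was at the start of the episode above 0.02 m).
It fails at once if the honey is pushed more than 30 mm (distance of honey from where it was at the start of the episode above 0.03 m).
It fails at once if the mug is pushed more than 30 mm (distance of mug from where it was at the start of the episode above 0.03 m).
It fails at once if the spoon is pushed more than 30 mm (distance of spoon from where it was at the start of the episode above 0.03 m).
Of jar1, jar2, jar3, jar4 only 2 to 4 are there at a start; the rules pass over those that are not, and their reading is None.
At some moment in a run one of jar1, jar2, jar3, jar4, salt may be knocked a few centimetres aside while the robot is not near it.
It also fails if it takes over 210 s, if anything falls off the work surface, if the arm or the gripper's body presses on something with over 40 N, if the wrist force passes 120 N, or if a joint passes its speed limit or range.

## Working session

There is one attempt and no reset: what is moved stays moved. The work goes in short steps, Python scripts to look and compute and a shell command to move; the robot and the scene stay as the last step left them, time stands still between calls to the robot, and variables do not carry over. Pictures are saved under pics/ and viewed, at most 14 in all, crops included, and the job is handed in when it is done.

```bash
ls; mkdir -p pics
cat > h.py <<'E'
import numpy as np,cv2,pickle
from cell import bot
def get(n):
    return bot.get_image(n)
def save(im,f): cv2.imwrite('pics/'+f,im['color'][:,:,::-1])
def pts(im):
    z=im['z_map'];K=im['intrinsics'];v,u=np.mgrid[:z.shape[0],:z.shape[1]]
    c=np.stack([(u-K[0,2])/K[0,0]*z,(v-K[1,2])/K[1,1]*z,z],-1)
    return (c-im['t'])@im['R']
def ray(im,u,v,h):
    K=np.array(im['intrinsics']);R=np.array(im['R']);C=-R.T@im['t']
    d=R.T@np.linalg.inv(K)@[u,v,1]; return C+d*(h-C[2])/d[2]
def proj(im,X):
    c=np.array(im['R'])@X+im['t'];p=np.array(im['intrinsics'])@c;return p[:2]/p[2]
E
python3 - <<'E'
from h import *
for n in('top','scene'):
    im=get(n);save(im,n+'0.png');pickle.dump(im,open(n+'0.pkl','wb'))
    print(n,-im['R'].T@im['t'],im['intrinsics'][0,0],(im['z_map']>0).mean())
s=bot.state();print(s)
E
```

```text
pics
top [0.18101505 0.05099891 1.39931477] 510.2094970398866 0.99583984375
scene [1.15116777 0.45636803 1.15182825] 426.23648060656996 0.9958359375
{'time_s': 0.1, 'qpos': array([ 1.10789844e+00,  1.58990991e-01,  1.59809723e+00, -3.84376210e-06,
        1.38621558e+00, -2.10115778e-01]), 'qd': array([ 6.59168618e-05, -8.42095810e-05, -2.48068680e-03,  2.93078308e-04,
        2.52160078e-03, -1.35840367e-04]), 'joint_torque': array([-3.46288698e-04, -3.86507857e+01, -3.22958350e+01,  7.03149335e-02,
        3.40478949e-02, -1.33533683e-05]), 'eef_pos': array([0.14356218, 0.55616768, 0.19371917]), 'ee_rot': array([ 1.26054416e-01,  9.92022959e-01, -8.08215449e-04, -2.80721846e-04]), 'ft_force': array([ 0.66956821,  0.66053077, -0.75803574]), 'wrist_torque': array([ 0.02756271,  0.02753968, -0.0155993 ]), 'finger_force': 0.0, 'finger_gap': 0.09188031379632286}
```

View pics/top0.png

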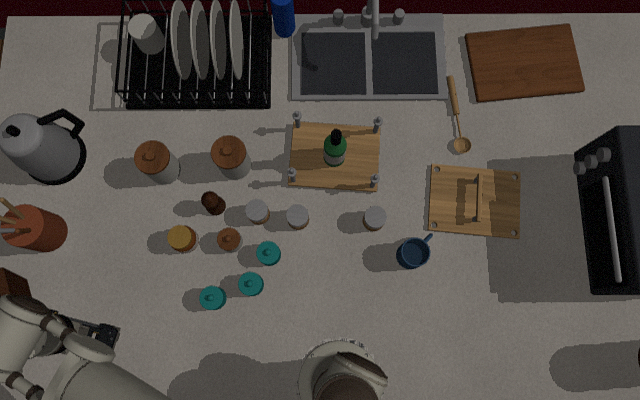

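View pics/scene0.png

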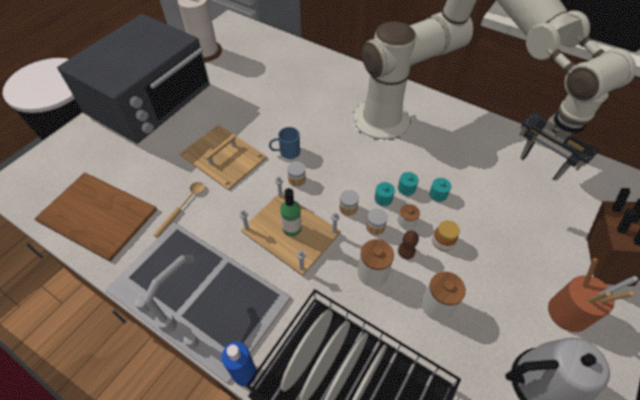

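Top view: the jars are at (257,212), (297,217) and (375,218), the mill at (212,202), the bottle on the rack at (335,150), the shelf at (475,200) and the canisters at (155,160) and (231,155).

Candidates for the salt:
- (229,240): wooden lid on a white body, which matches the description, so I choose this one.
- (268,254), (251,284), (212,298): turquoise look-alikes.
- (181,239): the honey jar, with an amber lid.

I'll measure next and check the choice in a crop.

```bash
cat > m.py <<'E'
from h import *
def circ(P,zlo,zhi,c,r):
    m=(P[...,2]>zlo)&(P[...,2]<zhi)&(np.hypot(P[...,0]-c[0],P[...,1]-c[1])<r)
    q=P[m]
    if len(q)<5: return None
    (x,y),rr=cv2.minEnclosingCircle(q[:,:2].astype(np.float32)); 
    return np.round([x,y,rr,np.median(q[:,2]),q[:,0].mean(),q[:,1].mean(),len(q)],4)
E
python3 - <<'E'
from m import *
T=pickle.load(open('top0.pkl','rb'));S=pickle.load(open('scene0.pkl','rb'))
PT,PS=pts(T),pts(S)
print('counter',[np.median(PT[290:300,350:400,2]),np.median(PS[180:190,200:202,2])])
obj=dict(j1=(257,212,.068),j2=(297,217,.068),j3=(375,218,.068),mill=(212,202,.11),salt=(229,240,.06),bottle=(335,137,.195),honey=(181,239,.075),ca=(231,150,.13),cb=(153,155,.13),mug=(412,252,.09))
for k,(u,v,h) in obj.items():
    c=ray(T,u,v,h)[:2]
    lo={'mill':.062,'bottle':.15}.get(k,h-.013)
    print(k,np.round(c,3),'T',circ(PT,lo,h+.01,c,.05),'S',circ(PS,lo,h+.01,c,.05))
print('pins')
for u,v in((297,118),(378,122),(291,174),(375,181)):
    c=ray(T,u,v,.115)[:2];print(np.round(c,3),circ(PT,.09,.135,c,.03),circ(PS,.09,.135,c,.03))
for im,n,b in((T,'top',(150,100,540,310)),(S,'scene',(170,110,480,310))):
    x0,y0,x1,y1=b;c=im['color'][y0:y1,x0:x1,::-1];c=cv2.resize(c,None,fx=2,fy=2,interpolation=cv2.INTER_CUBIC)
    cv2.imwrite(f'pics/{n}crop.png',np.clip(c*1.6,0,255).astype(np.uint8))
E
```

```text
counter [np.float64(-0.00016849288009258405), np.float64(0.0038120589174283773)]
j1 [0.44  0.214] T [4.479e-01 2.178e-01 3.060e-02 6.760e-02 4.467e-01 2.170e-01 4.030e+02] S [4.525e-01 2.177e-01 3.150e-02 6.530e-02 4.550e-01 2.165e-01 2.820e+02]
j2 [0.426 0.108] T [4.324e-01 1.082e-01 2.990e-02 6.750e-02 4.318e-01 1.082e-01 4.050e+02] S [4.378e-01 1.086e-01 3.170e-02 6.510e-02 4.403e-01 1.086e-01 2.630e+02]
j3 [ 0.422 -0.099] T [ 4.263e-01 -9.940e-02  3.020e-02  6.770e-02  4.262e-01 -9.920e-02
  4.020e+02] S [ 4.334e-01 -1.018e-01  3.140e-02  6.500e-02  4.344e-01 -9.910e-02
  2.300e+02]
mill [0.459 0.326] T [4.707e-01 3.375e-01 2.310e-02 9.820e-02 4.679e-01 3.340e-01 2.660e+02] S [4.782e-01 3.370e-01 2.330e-02 9.330e-02 4.857e-01 3.383e-01 2.380e+02]
salt [0.367 0.288] T [3.716e-01 2.909e-01 3.130e-02 5.730e-02 3.711e-01 2.899e-01 4.170e+02] S [3.764e-01 2.917e-01 3.380e-02 5.570e-02 3.795e-01 2.902e-01 2.780e+02]
bottle [0.604 0.009] T [6.024e-01 6.900e-03 2.350e-02 1.596e-01 5.970e-01 7.900e-03 1.600e+02] S [6.131e-01 8.200e-03 2.140e-02 1.659e-01 6.175e-01 1.240e-02 1.610e+02]
hon
[... 649 characters left out ...]
-01 -1.962e-01
  1.370e+02]
pins
[0.686 0.107] [6.998e-01 1.089e-01 1.260e-02 1.055e-01 6.981e-01 1.085e-01 7.100e+01] [7.044e-01 1.078e-01 1.260e-02 1.046e-01 7.065e-01 1.091e-01 6.100e+01]
[ 0.673 -0.109] [ 6.818e-01 -1.097e-01  1.310e-02  1.059e-01  6.802e-01 -1.097e-01
  7.100e+01] [ 6.873e-01 -1.121e-01  1.320e-02  1.036e-01  6.886e-01 -1.089e-01
  5.900e+01]
[0.531 0.122] [5.404e-01 1.222e-01 1.330e-02 1.061e-01 5.394e-01 1.216e-01 7.300e+01] [5.461e-01 1.196e-01 1.390e-02 1.037e-01 5.484e-01 1.221e-01 5.800e+01]
[ 0.511 -0.096] [ 5.231e-01 -9.760e-02  1.310e-02  1.055e-01  5.214e-01 -9.640e-02
  7.500e+01] [ 5.279e-01 -9.770e-02  1.320e-02  1.039e-01  5.299e-01 -9.600e-02
  5.200e+01]
```

View pics/topcrop.png

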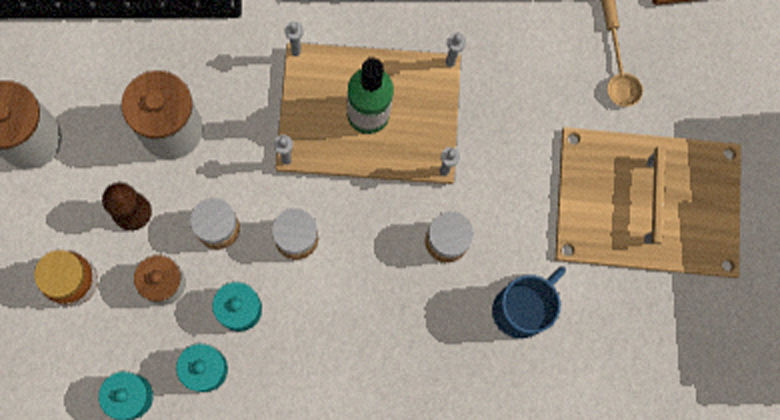

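The crop shows the salt with its wooden lid and pale body at crop (157,278), and the look-alikes are clearly turquoise. The three jars are at (215,222), (295,232) and (449,237). Next I'll measure the bottle cap and the shelf.

Run:
```python
from m import *
T=pickle.load(open('top0.pkl','rb'));S=pickle.load(open('scene0.pkl','rb'))
PT,PS=pts(T),pts(S)
for n,P in(('T',PT),('S',PS)):
    print(n,'cap',circ(P,.205,.23,(.6,.008),.04),'shoulder',circ(P,.13,.15,(.6,.008),.04),'rackboard z',np.median(P[...,2][(abs(P[...,0]-.61)<.02)&(abs(P[...,1]+.06)<.02)]))
    m=(abs(P[...,0]-.44)<.12)&(abs(P[...,1]+.36)<.15)
    b=m&(P[...,2]>.006)&(P[...,2]<.02); h=m&(P[...,2]>.045)&(P[...,2]<.075)
    r=cv2.minAreaRect(P[b][:,:2].astype(np.float32)*1000);print('board',r,np.median(P[b][:,2]))
    r=cv2.minAreaRect(P[h][:,:2].astype(np.float32)*1000);print('bar',r,np.median(P[h][:,2]),h.sum())
    if n=='T':
        # holes: pixels below board inside eroded hull
        bm=b.astype(np.uint8)*255; hull=cv2.convexHull(cv2.findNonZero(bm));f=cv2.fillConvexPoly(np.zeros_like(bm),hull,255)
        f=cv2.erode(f,np.ones((5,5)))
        hm=((f>0)&(P[...,2]<.006)).astype(np.uint8)
        nn,l,st,ce=cv2.connectedComponentsWithStats(hm)
        for i in range(1,nn):
            if st[i,4]>8: print('hole',ce[i],st[i,4],np.round(ray(T,*ce[i],.006),4))
```

```text
T cap [6.052e-01 7.100e-03 1.380e-02 2.160e-01 6.046e-01 7.600e-03 1.020e+02] shoulder [6.046e-01 7.300e-03 3.050e-02 1.430e-01 5.952e-01 9.200e-03 1.920e+02] rackboard z 0.021868908658128256
board ((440.4827575683594, -360.37554931640625), (298.9812316894531, 238.97808837890625), 89.99925231933594) 0.011679542467877297
bar ((421.7251892089844, -326.32952880859375), (85.6590576171875, 281.1772766113281), 46.838958740234375) 0.05668268425392428 329
hole [456.4513373  232.82317979] 2692 [ 0.3901 -0.3289  0.006 ]
hole [514.  176.5] 18 [ 0.5496 -0.5018  0.006 ]
hole [433.48148148 224.2962963 ] 27 [ 0.4142 -0.2669  0.006 ]
hole [520. 229.] 11 [ 0.3996 -0.505   0.006 ]
hole [513.38461538 232.30769231] 26 [ 0.3905 -0.486   0.006 ]
hole [419.20689655 251.86206897] 29 [ 0.3382 -0.2237  0.006 ]
S cap [6.090e-01 7.100e-03 1.590e-02 2.141e-01 6.123e-01 7.800e-03 7.800e+01] shoulder [6.113e-01 7.700e-03 2.980e-02 1.411e-01 6.212e-01 1.540e-02 1.530e+02] rackboard z 0.02013479932632391
board ((459.6876220703125, -364.98779296875), (288.48748779296875, 215.55026245117188), 85.58950805664062) 0.009687081897318373
bar ((426.61981201171875, -322.2528381347656), (87.78157806396484, 283.5128173828125), 46.93074035644531) 0.05394947203887755 219
```

```bash
python3 -m handwheel '[[0,0,0.08,0,0,0],[0,0,0.08,0,0,0]]' -1
python3 -m handwheel '[[0.115,-0.137,0,0,0,-3.34],[0.115,-0.137,0,0,0,-3.34],[0.115,-0.137,0,0,0,-3.34],[0.115,-0.137,0,0,0,-3.34],[0.115,-0.137,0,0,0,-3.34]]'
python3 -m handwheel '[[0.115,-0.137,0,0,0,-3.34],[0.115,-0.137,0,0,0,-3.34],[0.115,-0.137,0,0,0,-3.34],[0.115,-0.137,0,0,0,-3.34],[0.115,-0.137,0,0,0,-3.34]]'
python3 -m handwheel '[[0.115,-0.137,0,0,0,-3.34],[0.115,-0.137,0,0,0,-3.34],[0.115,-0.137,0,0,0,-3.34],[0.115,-0.137,0,0,0,-3.34],[0.115,-0.137,0,0,0,-3.34]]'
```

```text
time_s: 0.27
eef_pos: [0.1429, 0.5547, 0.2723]
ee_rot: [0.126, 0.992, -0.004, -0.001]
ft_force: [1.4, 0.9, 0.8]
finger_gap: 0.0922
finger_force: 0.0
time_s: 0.68
eef_pos: [0.2614, 0.4162, 0.2742]
ee_rot: [0.299, 0.954, -0.001, 0.001]
ft_force: [-0.4, 0.3, 0.7]
finger_gap: 0.0919
finger_force: 0.0
time_s: 1.1
eef_pos: [0.3763, 0.2788, 0.2741]
ee_rot: [0.461, 0.888, -0.001, 0.001]
ft_force: [-0.0, 0.1, -0.1]
finger_gap: 0.0917
finger_force: 0.0
time_s: 1.52
eef_pos: [0.4911, 0.1414, 0.2738]
ee_rot: [0.608, 0.794, -0.001, 0.0]
ft_force: [0.3, 0.4, 0.7]
finger_gap: 0.0922
finger_force: 0.0
```

```bash
python3 -m handwheel '[[0.06,-0.134,0.02,0,0,-3.34],[0.06,-0.134,0.02,0,0,-3.34],[0.06,-0.134,0.02,0,0,-3.34],[0.06,-0.134,0.02,0,0,-3.34],[0.06,-0.134,0.02,0,0,-3.34]]'
python3 - <<'E'
from m import *
im=get('wrist');save(im,'w1.png');P=pts(im);pickle.dump(im,open('w1.pkl','wb'))
print(-im['R'].T@im['t'],im['R'],im['intrinsics'][0,0],bot.state()['eef_pos'])
print('cap',circ(P,.205,.23,(.6,.008),.04))
for c in ((.6998,.1089),(.6818,-.1097),(.5404,.1222),(.5231,-.0976)): print(circ(P,.09,.135,c,.03))
E
```

```text
time_s: 1.93
eef_pos: [0.55, 0.008, 0.2945]
ee_rot: [0.737, 0.676, -0.0, 0.0]
ft_force: [-0.2, -0.3, 0.8]
finger_gap: 0.092
finger_force: 0.0
[0.55446605 0.08111202 0.484587  ] [[ 9.96281676e-01 -8.61546486e-02 -4.45766093e-04]
 [-8.30594008e-02 -9.61837532e-01  2.60709987e-01]
 [-2.28901319e-02 -2.59703558e-01 -9.65417062e-01]] 345.64247337860434 [0.54908774 0.01035232 0.29419555]
cap [6.043e-01 7.400e-03 1.360e-02 2.170e-01 6.034e-01 8.400e-03 9.390e+02]
[6.984e-01 1.083e-01 1.290e-02 1.055e-01 6.961e-01 1.079e-01 5.400e+02]
None
[5.392e-01 1.216e-01 1.260e-02 1.056e-01 5.395e-01 1.210e-01 4.980e+02]
[ 5.209e-01 -9.740e-02  1.290e-02  1.056e-01  5.217e-01 -9.460e-02
  3.500e+02]
```

View pics/w1.png

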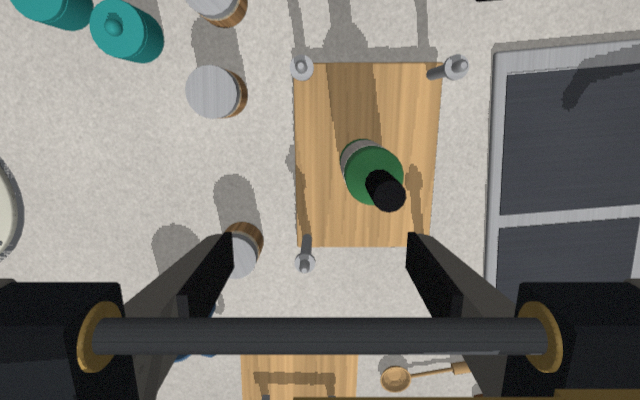

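The wrist view shows the bottle cap at (387,192), with post tops at (302,66), (455,67) and (305,262). The wrist and top measurements agree to about 2 mm.

```bash
python3 -m handwheel '[[0.03,-0.002,0,0,0,0],[0.055,-0.002,0,0,0,0],[0.055,-0.002,-0.03,0,0,0],[0.055,-0.002,-0.06,0,0,0],[0.055,-0.002,-0.08,0,0,0]]'
python3 -m handwheel '[[0,0,-0.015,0,0,0],[0,0,-0.022,0,0,0],[0,0,-0.022,0,0,0],[0,0,-0.022,0,0,0]]'
python3 -m handwheel '[[0,0,0,0,0,0],[0,0,0,0,0,0],[0,0,0,0,0,0],[0,0,0,0,0,0],[0,0,0,0,0,0]]' 1
python3 -m handwheel '[[0,0,0,0,0,0],[0,0,0,0,0,0],[0,0,0,0,0,0],[0,0,0,0,0,0],[0,0,0,0,0,0]]'
```

```text
time_s: 2.4
eef_pos: [0.6022, 0.0121, 0.2113]
ee_rot: [0.734, 0.679, -0.001, -0.002]
ft_force: [-0.1, -0.6, -0.4]
finger_gap: 0.0917
finger_force: 0.0
time_s: 2.73
eef_pos: [0.6037, 0.0108, 0.1931]
ee_rot: [0.735, 0.678, 0.0, -0.0]
ft_force: [0.1, 0.9, -0.0]
finger_gap: 0.0922
finger_force: 0.0
time_s: 3.15
eef_pos: [0.6041, 0.0096, 0.1931]
ee_rot: [0.735, 0.678, 0.0, 0.0]
ft_force: [0.9, -0.8, -0.1]
finger_gap: 0.0607
finger_force: 0.0
time_s: 3.57
eef_pos: [0.604, 0.0097, 0.1927]
ee_rot: [0.735, 0.678, 0.0, 0.0]
ft_force: [1.1, -0.2, 0.7]
finger_gap: 0.027
finger_force: 0.3
```

```bash
python3 -m handwheel '[[0,0,0,0,0,0],[0,0,0,0,0,0],[0,0,0.01,0,0,0],[0,0,0.03,0,0,0],[0,0,0.05,0,0,0]]'
python3 -m handwheel '[[0,0,0.025,0,0,0],[0,0,0.05,0,0,0],[0,0,0.08,0,0,0],[0,0,0.09,0,0,0],[0,0,0.09,0,0,0]]'
python3 -m handwheel '[[-0.002,0.03,0,0,0,0],[-0.005,0.06,0,0,0,0],[-0.007,0.09,0,0,0,0],[-0.009,0.12,0,0,0,0],[-0.01,0.15,0,0,0,0]]'
python3 -m handwheel '[[-0.002,0.04,0,0,0,0],[-0.005,0.08,0,0,0,0],[-0.007,0.12,0,0,0,0],[-0.009,0.15,0,0,0,0],[-0.01,0.17,0,0,0,0]]'
python3 -m handwheel '[[0,0.02,0,0,0,0],[0,0.04,0,0,0,0],[0,0.056,0,0,0,0],[0,0.056,0,0,0,0],[0,0.056,0,0,0,0]]'
python3 - <<'E'
from m import *
im=get('wrist');save(im,'w2.png');P=pts(im)
print(bot.state()['eef_pos'],bot.state()['finger_gap'])
print('cap',circ(P,.31,.36,(.584,.385),.05))
for c in ((.5912,.2856),(.5789,.4851)): print(circ(P,.11,.145,c,.06))
E
```

```text
time_s: 3.98
eef_pos: [0.6023, 0.01, 0.2415]
ee_rot: [0.735, 0.678, -0.001, -0.002]
ft_force: [0.1, 0.1, -4.0]
finger_gap: 0.0249
finger_force: 30.0
time_s: 4.4
eef_pos: [0.6051, 0.0095, 0.336]
ee_rot: [0.735, 0.678, 0.002, 0.002]
ft_force: [0.8, 0.2, -3.8]
finger_gap: 0.0252
finger_force: 30.0
time_s: 4.82
eef_pos: [0.5924, 0.1613, 0.3295]
ee_rot: [0.735, 0.678, -0.002, -0.002]
ft_force: [0.0, 1.1, -3.7]
finger_gap: 0.0253
finger_force: 30.0
time_s: 5.23
eef_pos: [0.5818, 0.3332, 0.329]
ee_rot: [0.734, 0.679, -0.002, -0.002]
ft_force: [0.3, 1.8, -3.7]
finger_gap: 0.025
finger_force: 30.0
time_s: 5.65
eef_pos: [0.583, 0.386, 0.3296]
ee_rot: [0.735, 0.678, -0.002, -0.001]
ft_force: [-0.3, 1.8, -5.2]
finger_gap: 0.0252
finger_force: 30.0
[0.58341809 0.38532911 0.33053142] 0.025284795705975433
cap [5.821e-01 3.952e-01 2.510e-02 3.527e-01 5.818e-01 3.911e-01 3.693e+03]
[5.913e-01 2.864e-01 4.590e-02 1.262e-01 6.027e-01 2.852e-01 5.160e+02]
[5.773e-01 4.865e-01 4.610e-02 1.262e-01 5.776e-01 4.875e-01 5.824e+03]
```

```bash
python3 -m handwheel '[[0,0,-0.03,0,0,0],[0,0,-0.06,0,0,0],[0,0,-0.09,0,0,0],[0,0,-0.12,0,0,0],[0,0,-0.14,0,0,0]]'
python3 -m handwheel '[[0,0,-0.01,0,0,0],[0,0,-0.014,0,0,0],[0,0,-0.017,0,0,0],[0,0,-0.018,0,0,0],[0,0,-0.018,0,0,0]]'
```

```text
time_s: 6.12
eef_pos: [0.5824, 0.3833, 0.1883]
ee_rot: [0.736, 0.677, -0.003, -0.001]
ft_force: [-0.7, 0.4, -4.8]
finger_gap: 0.0247
finger_force: 30.0
time_s: 6.53
eef_pos: [0.5848, 0.386, 0.1765]
ee_rot: [0.735, 0.678, 0.002, 0.0]
ft_force: [0.9, 0.6, -4.7]
finger_gap: 0.0248
finger_force: 30.0
```

```bash
python3 -m handwheel '[[0,0,-0.002,0,0,0],[0,0,-0.004,0,0,0],[0,0,-0.004,0,0,0]]'
python3 -m handwheel '[[0,0,-0.001,0,0,0],[0,0,-0.002,0,0,0],[0,0,-0.002,0,0,0]]'
```

```text
time_s: 6.78
eef_pos: [0.5841, 0.3858, 0.171]
ee_rot: [0.735, 0.678, 0.0, 0.0]
ft_force: [0.1, -1.0, -3.2]
finger_gap: 0.0251
finger_force: 30.0
time_s: 7.03
eef_pos: [0.585, 0.3864, 0.1708]
ee_rot: [0.735, 0.678, 0.002, 0.001]
ft_force: [0.7, 0.3, 4.2]
finger_gap: 0.025
finger_force: 30.0
```

Contact (+4 N). Next I'll release, lift, and look at jar 1 from above.

```bash
python3 -m handwheel '[[0,0,0,0,0,0],[0,0,0,0,0,0],[0,0,0,0,0,0],[0,0,0,0,0,0],[0,0,0,0,0,0]]' -1
python3 -m handwheel '[[0,0,0,0,0,0],[0,0,0,0,0,0],[0,0,0.02,0,0,0],[0,0,0.05,0,0,0],[0,0,0.08,0,0,0]]'
python3 -m handwheel '[[-0.03,-0.03,0,0,0,0],[-0.06,-0.06,0,0,0,0],[-0.09,-0.09,0,0,0,0],[-0.12,-0.12,0,0,0,0],[-0.135,-0.15,0,0,0,0]]'
cat > look.py <<'E'
from m import *
T=get('top');W=get('wrist');P=pts(T);Q=pts(W);s=bot.state()
print('tcp',s['eef_pos'],s['time_s'])
o=dict(j1=(.447,.2175,.068),j2=(.432,.108,.068),j3=(.426,-.099,.068),mill=(.470,.3375,.1),salt=(.3716,.291,.058),ca=(.5912,.2856,.126),cb=(.579,.485,.126),honey=(.375,.417,.075),mug=(.333,-.197,.09),bottle=(.585,.386,.195))
for k,(x,y,h) in o.items():
    for n,A in(('T',P),('W',Q)):
        r=circ(A,h-.013,h+.01,(x,y),.05)
        if r is not None: print(k,n,r)
E
python3 look.py
```

```text
time_s: 7.45
eef_pos: [0.5835, 0.3855, 0.168]
ee_rot: [0.735, 0.678, -0.001, -0.0]
ft_force: [-0.7, 0.2, 0.2]
finger_gap: 0.0565
finger_force: 0.0
time_s: 7.87
eef_pos: [0.583, 0.3853, 0.2481]
ee_rot: [0.735, 0.678, -0.002, -0.001]
ft_force: [0.0, -0.4, 0.5]
finger_gap: 0.09
finger_force: 0.0
time_s: 8.28
eef_pos: [0.4462, 0.2351, 0.2484]
ee_rot: [0.735, 0.679, -0.0, -0.0]
ft_force: [0.4, -1.1, 0.5]
finger_gap: 0.0918
finger_force: 0.0
tcp [0.44602049 0.23281807 0.24798898] 8.3833
j1 T [4.481e-01 2.120e-01 2.860e-02 6.750e-02 4.506e-01 2.023e-01 1.660e+02]
j1 W [4.461e-01 2.173e-01 3.000e-02 6.820e-02 4.460e-01 2.185e-01 2.303e+03]
j2 T [4.326e-01 1.083e-01 3.010e-02 6.740e-02 4.317e-01 1.081e-01 4.050e+02]
j2 W [4.309e-01 1.084e-01 3.020e-02 6.820e-02 4.312e-01 1.111e-01 1.999e+03]
j3 T [ 4.271e-01 -9.940e-02  3.040e-02  6.760e-02  4.261e-01 -9.920e-02
  4.020e+02]
j3 W [ 4.270e-01 -7.480e-02  1.700e-02  5.790e-02  4.278e-01 -7.180e-02
  8.500e+01]
mill T [4.686e-01 3.424e-01 2.170e-02 1.032e-01 4.677e-01 3.409e-01 1.430e+02]
mill W [4.703e-01 3.377e-01 2.300e-02 1.006e-01 4.694e-01 3.368e-01 1.844e+03]
salt W [3.701e-01 2.906e-01 3.090e-02 5.820e-02 3.712e-01 2.913e-01 2.497e+03]
ca W [5.897e-01 2.870e-01 4.620e-02 1.260e-01 5.875e-01 2.887e-01 8.389e+03]
cb T [5.784e-01 4.857e-01 4.690e-02 1.255e-01 5.760e-01 4.882e-01 8.420e+02]
honey T [3.746e-01 4.176e-01 3.180e-02 7.480e-02 3.727e-01 4.248e-01 3.140e+02]
honey W [3.742e-01 4.073e-01 2.970e-02 7.500e-02 3.747e-01 3.972e-01 1.300e+03]
mug T [ 3.349e-01 -2.021e-01  4.490e-02  8.840e-02  3.326e-01 -1.988e-01
  2.000e+02]
```

```bash
python3 -m handwheel '[[0,-0.016,0,0,0,0],[0,-0.0165,-0.03,0,0,0],[0,-0.0165,-0.07,0,0,0],[0,-0.0165,-0.1,0,0,0],[0,-0.0165,-0.13,0,0,0]]'
python3 -m handwheel '[[0,0,-0.03,0,0,0],[0,0,-0.05,0,0,0],[0,0,-0.068,0,0,0],[0,0,-0.068,0,0,0]]'
python3 -m handwheel '[[0,0,0,0,0,0],[0,0,0,0,0,0],[0,0,0,0,0,0],[0,0,0,0,0,0],[0,0,0,0,0,0]]' 1
python3 -m handwheel '[[0,0,0,0,0,0],[0,0,0,0,0,0],[0,0,0,0,0,0]]'
```

```text
time_s: 8.8
eef_pos: [0.4491, 0.2195, 0.1172]
ee_rot: [0.735, 0.678, 0.0, 0.0]
ft_force: [-0.5, -0.0, 0.7]
finger_gap: 0.092
finger_force: 0.0
time_s: 9.13
eef_pos: [0.446, 0.2189, 0.0468]
ee_rot: [0.735, 0.678, -0.003, -0.002]
ft_force: [-0.9, -0.5, -0.7]
finger_gap: 0.0915
finger_force: 0.0
time_s: 9.55
eef_pos: [0.4497, 0.2194, 0.0517]
ee_rot: [0.735, 0.678, 0.001, 0.001]
ft_force: [-0.4, -1.1, -0.2]
finger_gap: 0.0608
finger_force: 0.0
time_s: 9.8
eef_pos: [0.4489, 0.2192, 0.0508]
ee_rot: [0.735, 0.678, 0.0, 0.0]
ft_force: [-1.1, 1.5, 0.3]
finger_gap: 0.0405
finger_force: 0.0
```

The gap of 0.04 m says the jar isn't between the fingers, so I'll look.

Run:
```python
from m import *
im=get('wrist');save(im,'w3.png');t=get('top');P=pts(t)
c=t['color'][180:310,150:410,::-1];cv2.imwrite('pics/t3.png',cv2.resize(c,None,fx=3,fy=3))
Q=pts(im)
print(bot.state()['eef_pos'],bot.state()['finger_gap'],circ(Q,.055,.078,(.447,.2175),.06),circ(Q,.055,.078,(.43,.108),.05))
```

```text
[0.44882571 0.21918808 0.05063623] 0.03290892163552932 [4.470e-01 2.203e-01 3.310e-02 6.810e-02 4.468e-01 2.206e-01 8.294e+03] [4.317e-01 1.153e-01 2.900e-02 6.740e-02 4.331e-01 1.307e-01 2.649e+03]
```

View pics/w3.png

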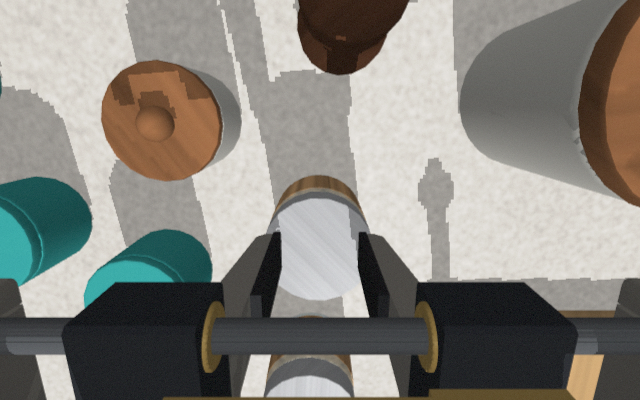

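View pics/t3.png

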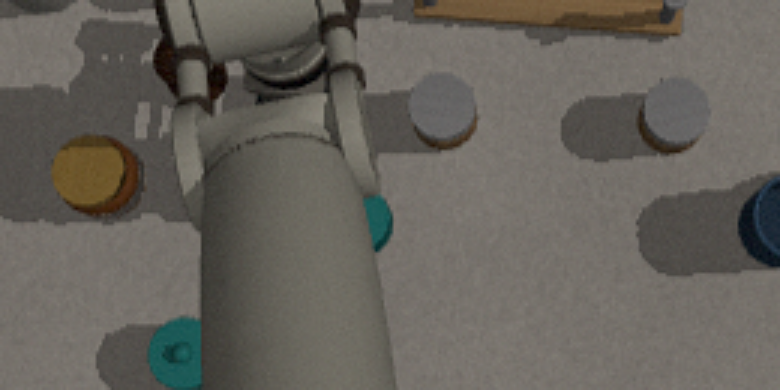

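The wrist view still shows the lid between the fingers at (320,245). I'll see where the fingers stop.

```bash
python3 -m handwheel '[[0,0,0,0,0,0],[0,0,0,0,0,0],[0,0,0,0,0,0]]'
python3 - <<'E'
from m import *
im=get('wrist');Q=pts(im);s=bot.state();print(s['finger_gap'],s['finger_force'])
q=Q[(Q[...,2]>.0655)&(Q[...,2]<.0705)&(np.hypot(Q[...,0]-.448,Q[...,1]-.219)<.045)]
print(q.min(0),q.max(0),q.mean(0))
for d in(-.03,-.015,0,.015,.03): print(d,proj(im,np.array([.448+d,.219,.068])),proj(im,np.array([.448,.219+d,.068])))
c=im['color'][150:350,180:460,::-1];cv2.imwrite('pics/w4.png',cv2.resize(c,None,fx=2.5,fy=2.5))
E
```

```text
time_s: 10.15
eef_pos: [0.4488, 0.2192, 0.0506]
ee_rot: [0.735, 0.678, -0.0, -0.0]
ft_force: [-0.3, 0.1, -0.3]
finger_gap: 0.0127
finger_force: 0.0
0.008872333465078026 0.0
[0.41648353 0.18702574 0.0655075 ] [0.47593162 0.2475591  0.07028569] [0.44658726 0.22510082 0.0681314 ]
-0.03 [266.04383436 252.57108265] [325.74428719 297.98816114]
-0.015 [293.70436073 250.47576428] [323.64724887 273.68786551]
0 [321.46265981 248.37303951] [321.46265981 248.37303951]
0.015 [349.31925094 246.26286899] [319.18492028 221.97879404]
0.03 [377.2746571  244.14521312] [316.80794261 194.43458578]
```

View pics/w4.png

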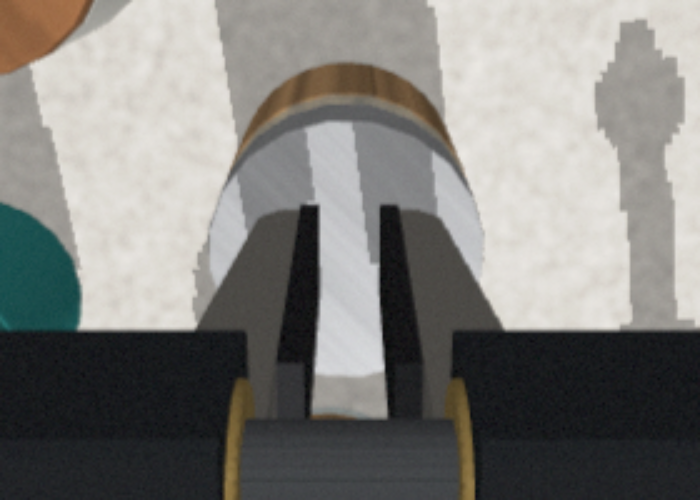

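The fingers are closing above the lid, so the tips are higher than assumed. I'll measure the fingertip height from the depth image.

Run:
```python
from m import *
im=get('wrist');Q=pts(im);print(bot.state()['finger_gap'],bot.state()['eef_pos'],-im['R'].T@im['t'])
# full-res pixel of crop points
for (a,b) in((310,212),(395,212),(300,300),(400,300),(290,370),(265,225),(430,225),(240,290),(350,200),(200,400),(350,450)):
    u,v=int(180+a/2.5),int(150+b/2.5);print((u,v),im['z_map'][v,u],np.round(Q[v,u],4))
S=get('scene');PS=pts(S);c=S['color'][120:320,300:520,::-1];cv2.imwrite('pics/s4.png',cv2.resize(c,None,fx=3,fy=3))
```

```text
0.004716362862688498 [0.448803   0.21918193 0.05056443] [0.45295747 0.29215141 0.24074985]
(304, 234) 0.17849894 [0.4398 0.2298 0.0729]
(338, 234) 0.17884614 [0.4573 0.2282 0.0726]
(300, 270) 0.13832457 [0.44   0.2301 0.1144]
(340, 270) 0.13809502 [0.456  0.2289 0.1146]
(296, 298) 0.12060661 [0.4395 0.2287 0.1332]
(286, 240) 0.17222364 [0.4311 0.2298 0.0796]
(352, 240) 0.17302816 [0.4639 0.2268 0.0788]
(276, 266) 0.14010075 [0.4303 0.2316 0.1124]
(320, 230) 0.18408634 [0.448  0.2292 0.0671]
(260, 310) 0.07194526 [0.4373 0.2525 0.1772]
(320, 330) 0.075520664 [0.4492 0.2453 0.1752]
```

View pics/s4.png

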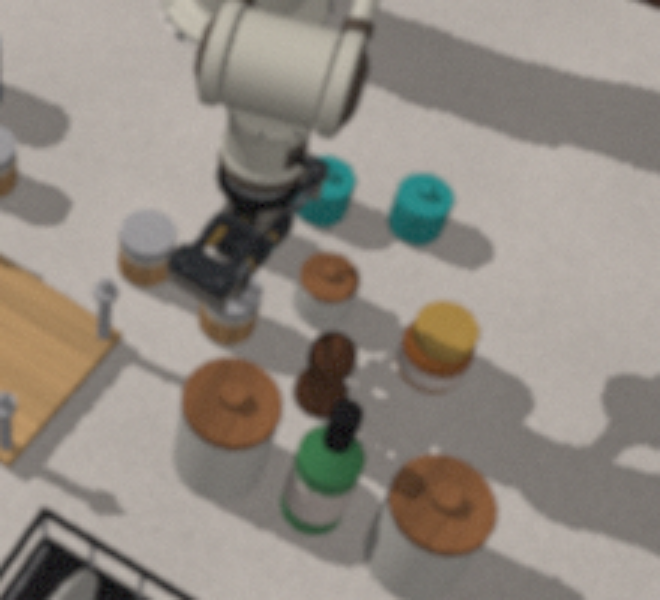

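Run:
```python
from m import *
im=pickle.load(open('w1.pkl','rb'));Q=pts(im);z=im['z_map']
m=(z<.3)&(z>0.05);m[:230]=m[:230]
q=Q[m];print(np.percentile(q[:,2],[0,.1,.5,1,2,5]))
i=np.argwhere(m&(Q[...,2]<np.percentile(q[:,2],1)));print(i.min(0),i.max(0))
for v in range(232,262,4): print(v,[(u,np.round(Q[v,u],3)) for u in (228,410)])
```

```text
[0.1897097  0.19752193 0.21618581 0.21702451 0.31662903 0.33836654]
[175 369] [212 405]
232 [(228, array([0.501, 0.022, 0.313])), (410, array([0.596, 0.014, 0.314]))]
236 [(228, array([0.503, 0.022, 0.32 ])), (410, array([0.595, 0.013, 0.318]))]
240 [(228, array([0.503, 0.021, 0.322])), (410, array([0.595, 0.012, 0.321]))]
244 [(228, array([0.503, 0.019, 0.322])), (410, array([0.594, 0.01 , 0.321]))]
248 [(228, array([0.503, 0.016, 0.322])), (410, array([0.594, 0.008, 0.322]))]
252 [(228, array([0.502, 0.015, 0.323])), (410, array([0.594, 0.006, 0.322]))]
256 [(228, array([0.502, 0.013, 0.324])), (410, array([0.594, 0.004, 0.322]))]
260 [(228, array([0.502, 0.011, 0.325])), (410, array([0.594, 0.002, 0.323]))]
```

The measured fingertips lie 20 mm behind the reported TCP instead of 19 mm ahead of it, so tip z = reported z + 0.0205. Sideways agreement is good. From here I'll plan by tip height: open, descend 38 mm and grip.

```bash
python3 -m handwheel '[[0,0,0.01,0,0,0],[0,0,0.01,0,0,0],[0,0,0.01,0,0,0],[0,0,0.01,0,0,0],[0,0,0.01,0,0,0]]' -1
python3 -m handwheel '[[0,0,0,0,0,0],[0,0,0,0,0,0],[0,0,0,0,0,0],[0,0,0,0,0,0],[0,0,0,0,0,0]]'
python3 -m handwheel '[[0,0,0,0,0,0],[0,0,0,0,0,0],[-0.002,-0.001,-0.012,0,0,0],[-0.002,-0.001,-0.025,0,0,0],[-0.002,-0.001,-0.035,0,0,0]]'
python3 -m handwheel '[[0,0,-0.008,0,0,0],[0,0,-0.012,0,0,0],[0,0,-0.012,0,0,0]]'
python3 -m handwheel '[[0,0,0,0,0,0],[0,0,0,0,0,0],[0,0,0,0,0,0],[0,0,0,0,0,0],[0,0,0,0,0,0]]' 1
python3 -m handwheel '[[0,0,0,0,0,0],[0,0,0,0,0,0],[0,0,0,0,0,0]]'
```

```text
time_s: 10.72
eef_pos: [0.4488, 0.2192, 0.0606]
ee_rot: [0.735, 0.678, -0.0, -0.0]
ft_force: [0.3, -0.3, -0.9]
finger_gap: 0.0324
finger_force: 0.0
time_s: 11.13
eef_pos: [0.4488, 0.2192, 0.0605]
ee_rot: [0.735, 0.678, -0.0, -0.0]
ft_force: [0.1, 0.3, -0.4]
finger_gap: 0.0658
finger_force: 0.0
time_s: 11.55
eef_pos: [0.4466, 0.2182, 0.0249]
ee_rot: [0.735, 0.678, -0.0, -0.0]
ft_force: [-0.4, -0.3, -0.6]
finger_gap: 0.0919
finger_force: 0.0
time_s: 11.8
eef_pos: [0.446, 0.218, 0.0126]
ee_rot: [0.735, 0.678, -0.001, -0.001]
ft_force: [0.6, -0.1, 0.5]
finger_gap: 0.092
finger_force: 0.0
time_s: 12.22
eef_pos: [0.4472, 0.2183, 0.014]
ee_rot: [0.735, 0.678, 0.0, 0.0]
ft_force: [1.1, 0.6, -0.3]
finger_gap: 0.0608
finger_force: 0.4
time_s: 12.47
eef_pos: [0.4473, 0.2183, 0.014]
ee_rot: [0.735, 0.678, 0.0, 0.0]
ft_force: [0.7, -0.7, 1.9]
finger_gap: 0.0596
finger_force: 30.0
```

```bash
python3 -m handwheel '[[0,0,0.02,0,0,0],[0,0,0.05,0,0,0],[0,0,0.09,0,0,0],[0,0,0.13,0,0,0],[0,0,0.13,0,0,0]]'
python3 -m handwheel '[[0.02,-0.02,0,0,0,0],[0.045,-0.04,0,0,0,0],[0.07,-0.06,0,0,0,0],[0.095,-0.08,0,0,0,0],[0.12,-0.1,0,0,0,0]]'
python3 -m handwheel '[[0.025,-0.02,0,0,0,0],[0.049,-0.043,0,0,0,0],[0.049,-0.043,0,0,0,0],[0.049,-0.043,-0.02,0,0,0],[0.049,-0.043,-0.04,0,0,0]]'
python3 -m handwheel '[[0,0,-0.02,0,0,0],[0,0,-0.04,0,0,0],[0,0,-0.055,0,0,0],[0,0,-0.06,0,0,0],[0,0,-0.06,0,0,0]]'
```

```text
time_s: 12.88
eef_pos: [0.4518, 0.2195, 0.1518]
ee_rot: [0.735, 0.678, 0.006, 0.003]
ft_force: [1.2, 0.7, 0.1]
finger_gap: 0.0594
finger_force: 30.0
time_s: 13.3
eef_pos: [0.567, 0.1172, 0.1423]
ee_rot: [0.735, 0.678, -0.001, -0.001]
ft_force: [0.0, -0.0, -2.3]
finger_gap: 0.06
finger_force: 30.0
time_s: 13.72
eef_pos: [0.6165, 0.0748, 0.1032]
ee_rot: [0.736, 0.677, 0.001, 0.0]
ft_force: [0.0, 0.0, -2.1]
finger_gap: 0.0594
finger_force: 30.0
time_s: 14.13
eef_pos: [0.6135, 0.0756, 0.041]
ee_rot: [0.735, 0.678, -0.002, -0.002]
ft_force: [0.4, 0.4, -2.2]
finger_gap: 0.0598
finger_force: 30.0
```

```bash
python3 -m handwheel '[[0,0,-0.002,0,0,0],[0,0,-0.004,0,0,0],[0,0,-0.006,0,0,0],[0,0,-0.007,0,0,0],[0,0,-0.007,0,0,0]]'
python3 -m handwheel '[[0,0,0,0,0,0],[0,0,0,0,0,0]]'
```

```text
time_s: 14.55
eef_pos: [0.616, 0.0752, 0.0369]
ee_rot: [0.735, 0.678, 0.0, 0.0]
ft_force: [-0.5, -0.4, -1.9]
finger_gap: 0.0593
finger_force: 30.0
time_s: 14.72
eef_pos: [0.616, 0.0752, 0.0369]
ee_rot: [0.735, 0.678, 0.0, 0.0]
ft_force: [-1.1, -0.1, -1.4]
finger_gap: 0.0595
finger_force: 30.0
```

```bash
python3 -m handwheel '[[0,0,-0.0012,0,0,0],[0,0,-0.0012,0,0,0]]'
python3 -m handwheel '[[0,0,0,0,0,0],[0,0,0,0,0,0],[0,0,0,0,0,0],[0,0,0,0,0,0],[0,0,0,0,0,0]]' -1
python3 -m handwheel '[[0,0,0.02,0,0,0],[0,0,0.05,0,0,0],[0,0,0.09,0,0,0],[0,0,0.11,0,0,0],[0,0,0.11,0,0,0]]'
python3 -m handwheel '[[-0.04,0.01,0,0,0,0],[-0.08,0.02,0,0,0,0],[-0.12,0.03,0,0,0,0],[-0.155,0.033,0,0,0,0],[-0.185,0.033,0,0,0,0]]'
python3 -m handwheel '[[0,0,0,0,0,0],[0,0,0,0,0,0]]'
python3 look.py | egrep 'tcp|j[123]|salt'
```

```text
time_s: 14.88
eef_pos: [0.6162, 0.0752, 0.036]
ee_rot: [0.735, 0.678, 0.0, 0.0]
ft_force: [-1.1, 0.5, 1.4]
finger_gap: 0.0596
finger_force: 30.0
time_s: 15.3
eef_pos: [0.6158, 0.0752, 0.0354]
ee_rot: [0.735, 0.678, 0.0, -0.0]
ft_force: [0.5, -0.4, 0.7]
finger_gap: 0.0906
finger_force: 0.0
time_s: 15.72
eef_pos: [0.6199, 0.075, 0.1522]
ee_rot: [0.735, 0.678, 0.004, 0.004]
ft_force: [1.2, 0.4, 0.5]
finger_gap: 0.0917
finger_force: 0.0
time_s: 16.13
eef_pos: [0.4276, 0.1089, 0.1437]
ee_rot: [0.735, 0.678, -0.001, -0.001]
ft_force: [0.9, -1.0, 1.6]
finger_gap: 0.0916
finger_force: 0.0
time_s: 16.3
eef_pos: [0.4295, 0.1084, 0.1444]
ee_rot: [0.735, 0.678, -0.0, -0.0]
ft_force: [0.8, -0.1, 0.9]
finger_gap: 0.0918
finger_force: 0.0
tcp [0.43177557 0.10805038 0.14544091] 16.4
j2 T [4.325e-01 1.086e-01 2.970e-02 6.690e-02 4.287e-01 9.990e-02 5.700e+01]
j2 W [4.312e-01 1.082e-01 3.020e-02 6.810e-02 4.310e-01 1.097e-01 4.277e+03]
j3 T [ 4.264e-01 -9.970e-02  3.060e-02  6.750e-02  4.260e-01 -9.920e-02
j3 W [ 4.256e-01 -9.430e-02  2.930e-02  6.650e-02  4.267e-01 -7.660e-02
salt T [3.717e-01 2.904e-01 3.100e-02 5.740e-02 3.708e-01 2.896e-01 4.130e+02]
salt W [3.692e-01 2.640e-01 1.510e-02 5.240e-02 3.697e-01 2.611e-01 2.300e+02]
```

```bash
python3 -m handwheel '[[0,0,-0.03,0,0,0],[0,0,-0.06,0,0,0],[0,0,-0.09,0,0,0],[0,0,-0.12,0,0,0],[0,0,-0.131,0,0,0]]'
python3 -m handwheel '[[0,0,0,0,0,0],[0,0,0,0,0,0]]'
python3 -m handwheel '[[0,0,0,0,0,0],[0,0,0,0,0,0],[0,0,0,0,0,0],[0,0,0,0,0,0],[0,0,0,0,0,0]]' 1
python3 -m handwheel '[[0,0,0,0,0,0],[0,0,0,0,0,0],[0,0,0,0,0,0]]'
```

```text
time_s: 16.82
eef_pos: [0.4291, 0.1079, 0.0103]
ee_rot: [0.735, 0.678, -0.002, -0.002]
ft_force: [-1.0, 0.6, -0.7]
finger_gap: 0.0918
finger_force: 0.0
time_s: 16.98
eef_pos: [0.4316, 0.108, 0.0141]
ee_rot: [0.735, 0.678, -0.0, -0.0]
ft_force: [0.7, -0.7, -0.4]
finger_gap: 0.0919
finger_force: 0.0
time_s: 17.4
eef_pos: [0.4316, 0.1082, 0.0151]
ee_rot: [0.735, 0.678, 0.001, 0.001]
ft_force: [2.5, -1.0, 0.4]
finger_gap: 0.061
finger_force: 0.8
time_s: 17.65
eef_pos: [0.4317, 0.1082, 0.0151]
ee_rot: [0.735, 0.678, 0.001, 0.001]
ft_force: [0.8, 0.8, 4.7]
finger_gap: 0.0593
finger_force: 30.0
```

```bash
python3 -m handwheel '[[0,0,0.02,0,0,0],[0,0,0.05,0,0,0],[0,0,0.09,0,0,0],[0,0,0.13,0,0,0],[0,0,0.13,0,0,0]]'
python3 -m handwheel '[[0.03,-0.02,0,0,0,0],[0.06,-0.04,0,0,0,0],[0.09,-0.06,0,0,0,0],[0.12,-0.08,0,0,0,0],[0.15,-0.095,0,0,0,0]]'
python3 -m handwheel '[[0.028,-0.0077,0,0,0,0],[0.028,-0.0077,0,0,0,0],[0.028,-0.0077,-0.02,0,0,0],[0.028,-0.0077,-0.05,0,0,0],[0.028,-0.0077,-0.07,0,0,0]]'
python3 -m handwheel '[[0,0,-0.02,0,0,0],[0,0,-0.03,0,0,0],[0,0,-0.034,0,0,0],[0,0,-0.034,0,0,0],[0,0,-0.034,0,0,0]]'
```

```text
time_s: 18.07
eef_pos: [0.4356, 0.1082, 0.1519]
ee_rot: [0.735, 0.678, 0.005, 0.005]
ft_force: [0.4, -0.2, -0.5]
finger_gap: 0.0594
finger_force: 30.0
time_s: 18.48
eef_pos: [0.5811, 0.0117, 0.1427]
ee_rot: [0.735, 0.678, -0.001, -0.001]
ft_force: [0.5, 0.4, -0.8]
finger_gap: 0.0596
finger_force: 30.0
time_s: 18.9
eef_pos: [0.6067, 0.006, 0.071]
ee_rot: [0.735, 0.678, -0.001, -0.002]
ft_force: [-0.9, 0.4, -2.4]
finger_gap: 0.0591
finger_force: 30.0
time_s: 19.32
eef_pos: [0.6094, 0.0055, 0.0413]
ee_rot: [0.735, 0.678, 0.0, 0.001]
ft_force: [-0.7, -0.1, -0.8]
finger_gap: 0.0591
finger_force: 30.0
```

```bash
python3 -m handwheel '[[0,0,-0.001,0,0,0],[0,0,-0.002,0,0,0],[0,0,-0.003,0,0,0],[0,0,-0.003,0,0,0]]'
```

```text
time_s: 19.65
eef_pos: [0.609, 0.0055, 0.0377]
ee_rot: [0.735, 0.678, 0.0, 0.0]
ft_force: [0.5, 0.5, -1.8]
finger_gap: 0.0598
finger_force: 30.0
```

```bash
python3 -m handwheel '[[0,0,-0.001,0,0,0],[0,0,-0.0015,0,0,0],[0,0,-0.0015,0,0,0]]'
python3 -m handwheel '[[0,0,0,0,0,0],[0,0,0,0,0,0],[0,0,0,0,0,0],[0,0,0,0,0,0],[0,0,0,0,0,0]]' -1
python3 -m handwheel '[[0,0,0.02,0,0,0],[0,0,0.05,0,0,0],[0,0,0.09,0,0,0],[0,0,0.11,0,0,0],[0,0,0.11,0,0,0]]'
python3 -m handwheel '[[-0.03,-0.02,0,0,0,0],[-0.06,-0.04,0,0,0,0],[-0.09,-0.06,0,0,0,0],[-0.12,-0.08,0,0,0,0],[-0.15,-0.095,0,0,0,0]]'
python3 -m handwheel '[[-0.033,-0.0095,0,0,0,0],[-0.033,-0.0095,0,0,0,0],[-0.033,-0.0095,0,0,0,0]]'
python3 look.py | egrep 'tcp|j[123]|salt'
```

```text
time_s: 19.9
eef_pos: [0.6091, 0.0054, 0.0372]
ee_rot: [0.735, 0.678, 0.0, 0.0]
ft_force: [-3.0, 0.2, 4.6]
finger_gap: 0.0593
finger_force: 30.0
time_s: 20.32
eef_pos: [0.6088, 0.0055, 0.0358]
ee_rot: [0.735, 0.678, 0.0, -0.0]
ft_force: [-0.1, -0.6, 1.1]
finger_gap: 0.0904
finger_force: 0.0
time_s: 20.73
eef_pos: [0.6128, 0.0048, 0.1525]
ee_rot: [0.735, 0.678, 0.003, 0.004]
ft_force: [0.2, -0.4, 0.9]
finger_gap: 0.0917
finger_force: 0.0
time_s: 21.15
eef_pos: [0.4567, -0.0902, 0.1446]
ee_rot: [0.735, 0.678, -0.001, -0.001]
ft_force: [-0.2, -0.7, 0.8]
finger_gap: 0.0918
finger_force: 0.0
time_s: 21.4
eef_pos: [0.4243, -0.099, 0.1448]
ee_rot: [0.736, 0.677, -0.0, -0.001]
ft_force: [0.8, 0.2, 0.2]
finger_gap: 0.092
finger_force: 0.0
tcp [ 0.42627271 -0.09896376  0.14570423] 21.5
j3 T [ 4.274e-01 -9.910e-02  2.930e-02  6.780e-02  4.320e-01 -8.800e-02
j3 W [ 4.252e-01 -9.990e-02  3.020e-02  6.820e-02  4.254e-01 -9.830e-02
salt T [3.712e-01 2.906e-01 3.130e-02 5.770e-02 3.707e-01 2.896e-01 4.170e+02]
```

```bash
python3 -m handwheel '[[0,0,-0.03,0,0,0],[0,0,-0.06,0,0,0],[0,0,-0.09,0,0,0],[0,0,-0.12,0,0,0],[0,0,-0.131,0,0,0]]'
python3 -m handwheel '[[0,0,0,0,0,0],[0,0,0,0,0,0]]'
python3 -m handwheel '[[0,0,0,0,0,0],[0,0,0,0,0,0],[0,0,0,0,0,0],[0,0,0,0,0,0],[0,0,0,0,0,0]]' 1
python3 -m handwheel '[[0,0,0,0,0,0],[0,0,0,0,0,0],[0,0,0,0,0,0]]'
```

```text
time_s: 21.92
eef_pos: [0.424, -0.0971, 0.0107]
ee_rot: [0.735, 0.678, -0.001, -0.003]
ft_force: [-0.7, 0.1, -0.6]
finger_gap: 0.0916
finger_force: 0.0
time_s: 22.08
eef_pos: [0.4263, -0.0985, 0.0145]
ee_rot: [0.735, 0.678, -0.0, -0.001]
ft_force: [-0.9, -0.2, 0.3]
finger_gap: 0.0918
finger_force: 0.0
time_s: 22.5
eef_pos: [0.4264, -0.0993, 0.0156]
ee_rot: [0.735, 0.678, 0.0, 0.001]
ft_force: [1.3, -0.3, 0.7]
finger_gap: 0.061
finger_force: 0.6
time_s: 22.75
eef_pos: [0.4265, -0.0993, 0.0156]
ee_rot: [0.735, 0.678, 0.0, 0.001]
ft_force: [-0.0, 0.8, 5.4]
finger_gap: 0.0595
finger_force: 30.0
```

```bash
python3 -m handwheel '[[0,0,0.02,0,0,0],[0,0,0.05,0,0,0],[0,0,0.09,0,0,0],[0,0,0.13,0,0,0],[0,0,0.13,0,0,0]]'
python3 -m handwheel '[[0.03,0.006,0,0,0,0],[0.06,0.012,0,0,0,0],[0.09,0.018,0,0,0,0],[0.12,0.024,0,0,0,0],[0.15,0.03,0,0,0,0]]'
python3 -m handwheel '[[0.028,0.005,0,0,0,0],[0.028,0.005,0,0,0,0],[0.028,0.005,-0.02,0,0,0],[0.028,0.005,-0.05,0,0,0],[0.028,0.005,-0.07,0,0,0]]'
python3 -m handwheel '[[0,0,-0.02,0,0,0],[0,0,-0.03,0,0,0],[0,0,-0.034,0,0,0],[0,0,-0.036,0,0,0],[0,0,-0.037,0,0,0]]'
python3 -m handwheel '[[0,0,0,0,0,0],[0,0,0,0,0,0]]'
```

```text
time_s: 23.17
eef_pos: [0.4301, -0.1013, 0.1524]
ee_rot: [0.735, 0.678, 0.002, 0.006]
ft_force: [0.9, -0.3, -0.0]
finger_gap: 0.0593
finger_force: 30.0
time_s: 23.58
eef_pos: [0.5762, -0.0683, 0.1431]
ee_rot: [0.735, 0.678, -0.001, -0.001]
ft_force: [0.7, -0.7, -2.2]
finger_gap: 0.0598
finger_force: 30.0
time_s: 24.0
eef_pos: [0.6017, -0.0636, 0.0716]
ee_rot: [0.735, 0.678, -0.001, -0.002]
ft_force: [-0.7, -0.5, -2.2]
finger_gap: 0.0593
finger_force: 30.0
time_s: 24.42
eef_pos: [0.6042, -0.0643, 0.0386]
ee_rot: [0.735, 0.678, 0.0, 0.001]
ft_force: [-0.0, 1.2, -1.7]
finger_gap: 0.0597
finger_force: 30.0
time_s: 24.58
eef_pos: [0.6048, -0.0643, 0.0392]
ee_rot: [0.735, 0.678, 0.001, 0.001]
ft_force: [-0.7, 0.6, -2.0]
finger_gap: 0.0597
finger_force: 30.0
```

```bash
python3 -m handwheel '[[0,0,-0.001,0,0,0],[0,0,-0.002,0,0,0],[0,0,-0.002,0,0,0]]'
python3 -m handwheel '[[0,0,0,0,0,0],[0,0,0,0,0,0],[0,0,0,0,0,0],[0,0,0,0,0,0],[0,0,0,0,0,0]]' -1
python3 -m handwheel '[[0,0,0.02,0,0,0],[0,0,0.05,0,0,0],[0,0,0.09,0,0,0],[0,0,0.13,0,0,0],[0,0,0.17,0,0,0]]'
python3 -m handwheel '[[-0.02,-0.03,0.01,0,0,-1],[-0.04,-0.06,0.02,0,0,-2],[-0.06,-0.09,0.03,0,0,-3],[-0.08,-0.12,0.04,0,0,-4],[-0.09,-0.15,0.05,0,0,-5]]'
python3 -m handwheel '[[-0.02,-0.03,0.005,0,0,-1],[-0.04,-0.06,0.01,0,0,-2],[-0.06,-0.09,0.01,0,0,-3],[-0.07,-0.12,0.01,0,0,-4],[-0.07,-0.146,0.01,0,0,-5]]'
python3 -m handwheel '[[0,0,0,0,0,-1],[0,0,0,0,0,-2],[0,0,0,0,0,-3],[0,0,0,0,0,-4],[0,0,0,0,0,-4.25]]'
```

```text
time_s: 24.83
eef_pos: [0.6047, -0.0642, 0.0376]
ee_rot: [0.735, 0.678, 0.0, 0.001]
ft_force: [-1.8, 0.4, 5.4]
finger_gap: 0.0594
finger_force: 30.0
time_s: 25.25
eef_pos: [0.6038, -0.064, 0.0358]
ee_rot: [0.735, 0.678, -0.0, -0.0]
ft_force: [-0.0, -0.4, -0.6]
finger_gap: 0.0905
finger_force: 0.0
time_s: 25.67
eef_pos: [0.6033, -0.0638, 0.2074]
ee_rot: [0.735, 0.678, -0.0, -0.0]
ft_force: [0.4, -0.5, -0.7]
finger_gap: 0.0916
finger_force: 0.0
time_s: 26.08
eef_pos: [0.512, -0.215, 0.2566]
ee_rot: [0.887, 0.462, -0.0, -0.0]
ft_force: [0.2, -0.9, -0.2]
finger_gap: 0.0919
finger_force: 0.0
time_s: 26.5
eef_pos: [0.4419, -0.3621, 0.2664]
ee_rot: [0.976, 0.216, -0.0, 0.0]
ft_force: [1.2, -0.5, 0.7]
finger_gap: 0.0922
finger_force: 0.0
time_s: 26.92
eef_pos: [0.4437, -0.3601, 0.2657]
ee_rot: [1.0, -0.004, -0.0, -0.0]
ft_force: [-0.5, -0.5, 0.2]
finger_gap: 0.0919
finger_force: 0.0
```

Run:
```python
from m import *
im=get('wrist');save(im,'w5.png');P=pts(im);pickle.dump(im,open('w5.pkl','wb'))
T=get('top');pickle.dump(T,open('t5.pkl','wb'));PT=pts(T)
print(bot.state()['eef_pos'])
for n,A in(('W',P),('T',PT)):
    b=(A[...,2]>.007)&(A[...,2]<.017)&(abs(A[...,0]-.46)<.13)&(abs(A[...,1]+.37)<.16)
    h=(A[...,2]>.05)&(A[...,2]<.065)&(abs(A[...,0]-.46)<.09)&(abs(A[...,1]+.37)<.05)
    q=A[h][:,:2].astype(np.float32);r=cv2.minAreaRect(q*1000);print(n,'bar',r,np.median(A[h][:,2]),h.sum())
    q=A[b][:,:2].astype(np.float32);
    nn,l,st,ce=cv2.connectedComponentsWithStats(b.astype(np.uint8));i=1+st[1:,4].argmax();
    q=A[l==i][:,:2].astype(np.float32);print(n,'board',cv2.minAreaRect(q*1000),np.median(A[b][:,2]))
for k,c in dict(l=(.6156,.0753),m=(.61,.0055),r=(.6044,-.0643)).items(): print(k,circ(PT,.08,.1,c,.034))
for c in ((.6998,.1089),(.6818,-.1097),(.5404,.1222),(.5231,-.0976)): print('post T',circ(PT,.09,.135,c,.03))
```

```text
[ 0.44375698 -0.35998467  0.26574787]
W bar ((479.3931579589844, -384.1958312988281), (12.118739128112793, 133.2646942138672), 83.92913055419922) 0.057034601033857865 1262
W board ((478.7989501953125, -384.24725341796875), (250.4517059326172, 190.7138214111328), 83.89501190185547) 0.012236547719812703
T bar ((0.0, 0.0), (0.0, 0.0), 0.0) nan 0
T board ((498.2817687988281, -320.37152099609375), (122.9405517578125, 171.7114715576172), 83.97782897949219) 0.011602508439691411
l [6.163e-01 7.360e-02 3.130e-02 8.960e-02 6.146e-01 7.430e-02 3.850e+02]
m [6.079e-01 6.000e-03 3.050e-02 8.950e-02 6.076e-01 6.000e-03 3.840e+02]
r [ 6.039e-01 -6.480e-02  3.060e-02  8.920e-02  6.029e-01 -6.400e-02
  3.910e+02]
post T [6.995e-01 1.087e-01 1.390e-02 1.060e-01 6.980e-01 1.084e-01 7.100e+01]
post T [ 6.818e-01 -1.101e-01  1.400e-02  1.054e-01  6.801e-01 -1.097e-01
  7.100e+01]
post T [5.410e-01 1.216e-01 1.290e-02 1.055e-01 5.392e-01 1.216e-01 7.400e+01]
post T [ 5.225e-01 -9.730e-02  1.280e-02  1.057e-01  5.214e-01 -9.640e-02
  7.500e+01]
  return _methods._mean(a, axis=axis, dtype=dtype,
  ret = ret.dtype.type(ret / rcount)
```

View pics/w5.png

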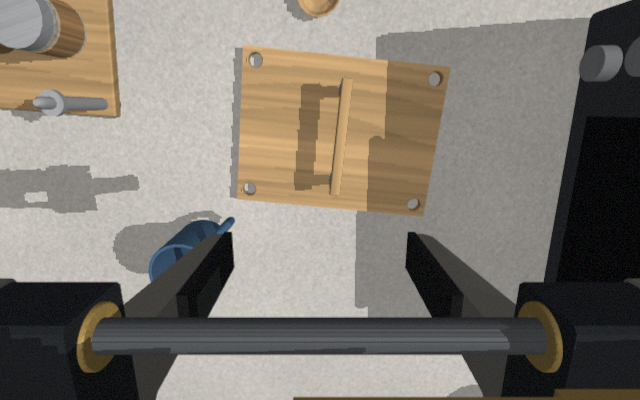

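The wrist view shows the shelf's bar from (347,80) to (337,193) and its holes at (255,60), (435,79), (249,188) and (413,204). The centre is (0.479,-0.384) and the yaw is -6.1°.

```bash
python3 -m handwheel '[[0.0352,-0.0242,-0.03,0,0,-0.935],[0.0352,-0.0242,-0.06,0,0,-0.935],[0.0352,-0.0242,-0.1,0,0,-0.935],[0.0352,-0.0242,-0.14,0,0,-0.935],[0.0352,-0.0242,-0.17,0,0,-0.935]]'
python3 -m handwheel '[[0,0,-0.03,0,0,0],[0,0,-0.06,0,0,0],[0,0,-0.08,0,0,0],[0,0,-0.086,0,0,0],[0,0,-0.086,0,0,0]]'
python3 -m handwheel '[[0,0,0,0,0,0],[0,0,0,0,0,0],[0,0,0,0,0,0]]'
```

```text
time_s: 27.43
eef_pos: [0.478, -0.3828, 0.0921]
ee_rot: [0.999, -0.049, -0.001, -0.001]
ft_force: [0.6, -0.3, -0.7]
finger_gap: 0.092
finger_force: 0.0
time_s: 27.85
eef_pos: [0.4779, -0.3828, 0.0079]
ee_rot: [0.999, -0.05, -0.001, -0.002]
ft_force: [0.5, -0.2, 0.2]
finger_gap: 0.0917
finger_force: 0.0
time_s: 28.1
eef_pos: [0.4802, -0.3855, 0.0121]
ee_rot: [0.999, -0.05, 0.001, 0.001]
ft_force: [0.8, -0.4, 0.1]
finger_gap: 0.0918
finger_force: 0.0
```

```bash
python3 -m handwheel '[[0,0,0,0,0,0],[0,0,0,0,0,0],[0,0,0,0,0,0],[0,0,0,0,0,0],[0,0,0,0,0,0]]' 1
python3 -m handwheel '[[0,0,0,0,0,0],[0,0,0,0,0,0],[0,0,0,0,0,0],[0,0,0,0,0,0],[0,0,0,0,0,0]]'
python3 -m handwheel '[[0,0,0,0,0,0],[0,0,0,0,0,0],[0,0,0,0,0,0],[0,0,0,0,0,0],[0,0,0,0,0,0]]'
```

```text
time_s: 28.52
eef_pos: [0.479, -0.3842, 0.01]
ee_rot: [0.999, -0.05, 0.0, 0.0]
ft_force: [0.2, 0.9, -0.3]
finger_gap: 0.0609
finger_force: 0.0
time_s: 28.93
eef_pos: [0.479, -0.3842, 0.0099]
ee_rot: [0.999, -0.05, -0.0, -0.0]
ft_force: [-0.1, -0.0, -0.4]
finger_gap: 0.0274
finger_force: 0.0
time_s: 29.35
eef_pos: [0.479, -0.3841, 0.0099]
ee_rot: [0.999, -0.05, -0.0, -0.0]
ft_force: [-0.6, 0.5, 0.4]
finger_gap: 0.0117
finger_force: 30.0
```

```bash
python3 -m handwheel '[[0,0,0.01,0,0,0],[0,0,0.03,0,0,0],[0,0,0.055,0,0,0],[0,0,0.08,0,0,0],[0,0,0.1,0,0,0]]'
python3 -m handwheel '[[0,0,0.02,0,0,0.1],[0,0,0.04,0,0,0.23],[0,0,0.06,0,0,0.23],[0,0,0.065,0,0,0.23],[0,0,0.065,0,0,0.23]]'
python3 -m handwheel '[[0.005,0.015,0,0,0,0],[0.015,0.04,0,0,0,0],[0.025,0.07,0,0,0,0],[0.035,0.1,0,0,0,0],[0.045,0.13,0,0,0,0]]'
python3 -m handwheel '[[0.01,0.03,0,0,0,0],[0.02,0.06,0,0,0,0],[0.03,0.09,0,0,0,0],[0.04,0.12,0,0,0,0],[0.05,0.15,0,0,0,0]]'
python3 -m handwheel '[[0.01,0.03,0,0,0,0],[0.02,0.06,0,0,0,0],[0.03,0.085,0,0,0,0],[0.036,0.105,0,0,0,0],[0.036,0.11,0,0,0,0]]'
python3 -m handwheel '[[0,0,0,0,0,0],[0,0,0,0,0,0],[0,0,0,0,0,0],[0,0,0,0,0,0]]'
```

```text
time_s: 29.77
eef_pos: [0.4788, -0.3839, 0.1113]
ee_rot: [0.999, -0.05, -0.0, -0.0]
ft_force: [-0.0, -0.8, -5.8]
finger_gap: 0.0118
finger_force: 30.0
time_s: 30.18
eef_pos: [0.4795, -0.3848, 0.1765]
ee_rot: [0.999, -0.038, 0.001, 0.001]
ft_force: [0.6, -0.3, -5.4]
finger_gap: 0.012
finger_force: 30.0
time_s: 30.6
eef_pos: [0.523, -0.2514, 0.1722]
ee_rot: [0.999, -0.038, -0.002, -0.001]
ft_force: [0.6, -0.1, -5.9]
finger_gap: 0.0119
finger_force: 30.0
time_s: 31.02
eef_pos: [0.5727, -0.1015, 0.1724]
ee_rot: [0.999, -0.038, -0.002, -0.001]
ft_force: [0.1, 0.2, -5.5]
finger_gap: 0.0116
finger_force: 30.0
time_s: 31.43
eef_pos: [0.609, 0.0102, 0.1722]
ee_rot: [0.999, -0.036, -0.002, -0.001]
ft_force: [-0.5, -0.9, -5.2]
finger_gap: 0.0118
finger_force: 30.0
time_s: 31.77
eef_pos: [0.6096, 0.0048, 0.1744]
ee_rot: [0.999, -0.039, -0.0, 0.0]
ft_force: [-0.4, 0.1, -5.0]
finger_gap: 0.0118
finger_force: 30.0
```

```bash
cat > shelf.py <<'E'
from m import *
import sys
h0=float(sys.argv[1])
im=get('wrist');P=pts(im);T=get('top');PT=pts(T);S=get('scene');PS=pts(S)
pickle.dump((im,T,S),open('sh.pkl','wb'))
print(np.round(bot.state()['eef_pos'],4))
for n,A in(('W',P),('T',PT),('S',PS)):
    b=(abs(A[...,2]-h0-.012)<.008)&(abs(A[...,0]-.61)<.13)&(abs(A[...,1]-.005)<.16)
    nn,l,st,ce=cv2.connectedComponentsWithStats(b.astype(np.uint8));i=1+st[1:,4].argmax()
    Q=A[l==i]; c,*_=np.linalg.lstsq(np.c_[Q[:,:2]-[.61,.0055],np.ones(len(Q))],Q[:,2],rcond=None)
    print(n,cv2.minAreaRect(Q[:,:2].astype(np.float32)*1000),'plane',np.round(c,4),len(Q))
def crop(im,f):
    p=[proj(im,np.array([.61+a,.0055+b,h0])) for a in(-.13,.13) for b in(-.16,.16)];p=np.array(p)
    x0,y0=np.maximum(p.min(0),0).astype(int);x1,y1=np.minimum(p.max(0),[640,400]).astype(int)
    k=min(780/(x1-x0),580/(y1-y0));cv2.imwrite(f,cv2.resize(im['color'][y0:y1,x0:x1,::-1],None,fx=k,fy=k,interpolation=cv2.INTER_CUBIC));print(f,x0,y0,k)
crop(T,'pics/'+sys.argv[2]+'t.png');cv2.imwrite('pics/'+sys.argv[2]+'w.png',im['color'][...,::-1])
E
python3 shelf.py .165 a
```

```text
[0.6099 0.005  0.1749]
W ((629.5829467773438, 3.3108062744140625), (252.3257598876953, 150.599853515625), 85.47500610351562) plane [-0.003  -0.0004  0.1767] 95780
T ((605.48779296875, -80.26446533203125), (79.57466888427734, 193.0270538330078), 85.40432739257812) plane [0.0014 0.0011 0.1767] 1232
S ((616.4656372070312, 3.3464813232421875), (253.51063537597656, 193.67178344726562), 85.59486389160156) plane [ 1.000e-04 -6.000e-04  1.746e-01] 3765
pics/at.png 272 90 5.918367346938775
```

View pics/aw.png

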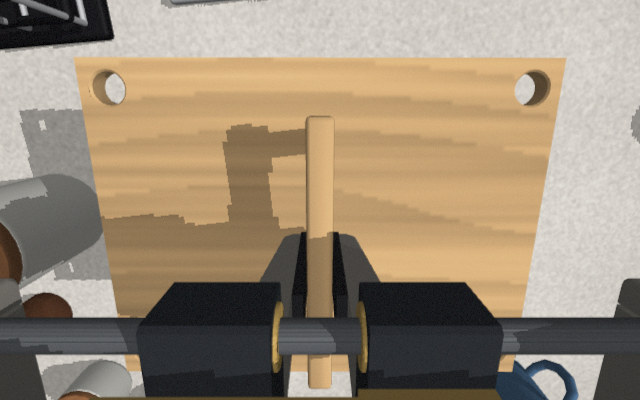

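The shelf is level. It is 0.8 mm too far right of the rack centre (wrist and scene views agree), with x and yaw fine. I'll correct that and lower it.

```bash
python3 -m handwheel '[[0,0.0008,-0.01,0,0,0],[0,0.0008,-0.02,0,0,0],[0,0.0008,-0.03,0,0,0],[0,0.0008,-0.036,0,0,0],[0,0.0008,-0.036,0,0,0]]'
python3 -m handwheel '[[0,0,0,0,0,0],[0,0,0,0,0,0],[0,0,-0.004,0,0,0],[0,0,-0.007,0,0,0],[0,0,-0.01,0,0,0]]'
python3 -m handwheel '[[0,0,-0.002,0,0,0],[0,0,-0.004,0,0,0],[0,0,-0.006,0,0,0],[0,0,-0.006,0,0,0]]'
```

```text
time_s: 32.33
eef_pos: [0.6081, 0.007, 0.1358]
ee_rot: [0.999, -0.038, -0.003, -0.0]
ft_force: [0.7, 0.4, -5.6]
finger_gap: 0.0115
finger_force: 30.0
time_s: 32.75
eef_pos: [0.6102, 0.0066, 0.1289]
ee_rot: [0.999, -0.038, 0.0, 0.0]
ft_force: [0.0, -0.4, -6.5]
finger_gap: 0.0116
finger_force: 30.0
time_s: 33.08
eef_pos: [0.6097, 0.0066, 0.1223]
ee_rot: [0.999, -0.038, -0.0, -0.0]
ft_force: [-0.2, 0.7, -5.3]
finger_gap: 0.0116
finger_force: 30.0
```

```bash
python3 -m handwheel '[[0,0,-0.002,0,0,0],[0,0,-0.004,0,0,0],[0,0,-0.006,0,0,0],[0,0,-0.007,0,0,0],[0,0,-0.007,0,0,0]]'
python3 -m handwheel '[[0,0,-0.0006,0,0,0],[0,0,-0.0006,0,0,0],[0,0,-0.0006,0,0,0]]'
python3 shelf.py .105 b
```

```text
time_s: 33.5
eef_pos: [0.6098, 0.0067, 0.1155]
ee_rot: [0.999, -0.038, -0.0, -0.0]
ft_force: [1.0, -0.1, -6.2]
finger_gap: 0.0118
finger_force: 30.0
time_s: 33.75
eef_pos: [0.6101, 0.0066, 0.1154]
ee_rot: [0.999, -0.038, 0.0, 0.0]
ft_force: [0.3, -0.5, -6.0]
finger_gap: 0.0119
finger_force: 30.0
[0.6101 0.0066 0.1154]
W ((630.1334228515625, 5.000396728515625), (251.83705139160156, 150.54074096679688), 85.56938934326172) plane [-0.0011 -0.0005  0.1177] 96799
T ((605.97119140625, -79.15238952636719), (78.99882507324219, 191.7504119873047), 85.57608032226562) plane [0.0046 0.0029 0.1176] 1184
S ((616.665771484375, 5.0691375732421875), (253.53570556640625, 194.31394958496094), 85.86361694335938) plane [ 0.0013 -0.0003  0.1152] 3538
pics/bt.png 274 100 6.170212765957447
```

```bash
python3 -m handwheel '[[0,0,-0.001,0,0,0],[0,0,-0.0015,0,0,0],[0,0,-0.0015,0,0,0]]'
python3 -m handwheel '[[0,0,0,0,0,0],[0,0,0,0,0,0],[0,0,0,0,0,0],[0,0,0,0,0,0],[0,0,0,0,0,0]]' -1
python3 -m handwheel '[[0,0,0,0,0,0],[0,0,0,0,0,0],[0,0,0,0,0,0],[0,0,0,0,0,0],[0,0,0,0,0,0]]'
python3 -m handwheel '[[0,0,0.02,0,0,0],[0,0,0.05,0,0,0],[0,0,0.09,0,0,0],[0,0,0.12,0,0,0],[0,0,0.12,0,0,0]]'
python3 shelf.py .105 c
```

```text
time_s: 34.15
eef_pos: [0.6103, 0.0066, 0.1149]
ee_rot: [0.999, -0.038, 0.0, 0.0]
ft_force: [-2.7, -0.1, 2.8]
finger_gap: 0.0118
finger_force: 30.0
time_s: 34.57
eef_pos: [0.6103, 0.0066, 0.1139]
ee_rot: [0.999, -0.038, 0.0, 0.0]
ft_force: [0.3, 0.5, -0.1]
finger_gap: 0.0425
finger_force: 0.0
time_s: 34.98
eef_pos: [0.61, 0.0066, 0.1138]
ee_rot: [0.999, -0.038, 0.0, 0.0]
ft_force: [0.2, 0.6, 0.8]
finger_gap: 0.0764
finger_force: 0.0
time_s: 35.4
eef_pos: [0.614, 0.0059, 0.2424]
ee_rot: [0.999, -0.038, 0.007, 0.001]
ft_force: [0.9, -1.3, 1.4]
finger_gap: 0.0915
finger_force: 0.0
[0.6098 0.0066 0.2333]
W ((610.2666625976562, 6.4437103271484375), (250.8146209716797, 190.5050048828125), 85.5748062133789) plane [-0.0006 -0.0003  0.1172] 46964
T ((602.9351196289062, -80.14453887939453), (75.36404418945312, 185.6202850341797), 85.58322143554688) plane [-1.000e-04  1.900e-03  1.166e-01] 1319
S ((616.7218017578125, 4.7572174072265625), (253.53077697753906, 193.59010314941406), 85.68351745605469) plane [ 0.0007 -0.0002  0.1148] 4380
pics/ct.png 274 100 6.170212765957447
```

View pics/cw.png

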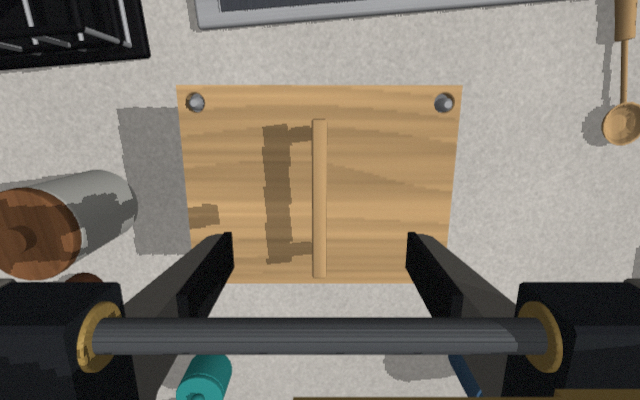

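Flush: the pins show in the holes at (195,102) and (444,102), the underside is at 0.105 and the shelf is level. Now the mill.

```bash
python3 -m handwheel '[[-0.015,0.035,0,0,0,0],[-0.03,0.07,0,0,0,0],[-0.045,0.105,0,0,0,0],[-0.06,0.14,0,0,0,0],[-0.07,0.17,0,0,0,0]]'
python3 -m handwheel '[[-0.015,0.035,0,0,0,0],[-0.03,0.07,0,0,0,0],[-0.045,0.105,0,0,0,0],[-0.06,0.14,0,0,0,0],[-0.071,0.161,0,0,0,0]]'
python3 -m handwheel '[[0,0,0,0,0,0],[0,0,0,0,0,0],[0,0,0,0,0,0]]'
python3 look.py
python3 - <<'E'
from m import *
im=get('wrist');P=pts(im);print(circ(P,.07,.095,(.47,.3375),.04),circ(P,.098,.12,(.47,.3375),.04))
E
```

```text
time_s: 35.97
eef_pos: [0.5373, 0.1784, 0.2312]
ee_rot: [0.999, -0.038, -0.002, 0.0]
ft_force: [0.0, -0.4, 0.0]
finger_gap: 0.0916
finger_force: 0.0
time_s: 36.38
eef_pos: [0.466, 0.3401, 0.2312]
ee_rot: [0.999, -0.037, -0.002, 0.0]
ft_force: [0.4, -0.1, 0.0]
finger_gap: 0.0918
finger_force: 0.0
time_s: 36.63
eef_pos: [0.4687, 0.3366, 0.2322]
ee_rot: [0.999, -0.038, -0.001, 0.001]
ft_force: [0.0, 0.2, 0.2]
finger_gap: 0.0922
finger_force: 0.0
tcp [0.46940051 0.33627068 0.23295353] 36.7333
mill T [4.750e-01 3.281e-01 1.850e-02 9.640e-02 4.755e-01 3.236e-01 6.200e+01]
mill W [4.698e-01 3.379e-01 2.310e-02 1.004e-01 4.728e-01 3.377e-01 1.568e+03]
salt T [3.541e-01 3.042e-01 1.440e-02 5.510e-02 3.542e-01 3.022e-01 2.000e+01]
salt W [3.484e-01 3.230e-01 2.910e-02 5.820e-02 3.545e-01 3.187e-01 1.061e+03]
ca T [5.917e-01 2.866e-01 4.630e-02 1.255e-01 5.937e-01 2.833e-01 7.810e+02]
ca W [5.894e-01 2.872e-01 4.600e-02 1.261e-01 5.836e-01 2.884e-01 8.682e+03]
cb W [5.7680e-01 4.8650e-01 4.6300e-02 1.2600e-01 5.7780e-01 4.8350e-01
 1.0038e+04]
honey W [3.738e-01 4.169e-01 3.170e-02 7.520e-02 3.762e-01 4.140e-01 2.338e+03]
mug T [ 3.363e-01 -2.000e-01  4.510e-02  8.840e-02  3.317e-01 -1.981e-01
  1.940e+02]
bottle W [5.840e-01 3.854e-01 1.370e-02 1.950e-01 5.834e-01 3.846e-01 1.808e+03]
[4.700e-01 3.380e-01 2.280e-02 9.190e-02 4.782e-01 3.372e-01 4.730e+02] [4.701e-01 3.377e-01 1.860e-02 1.045e-01 4.714e-01 3.379e-01 1.047e+03]
```

The salt has been knocked to about (0.35,0.32); I'll measure it again later. Picking the mill now.

```bash
python3 -m handwheel '[[0.0005,0.0015,-0.03,0,0,0],[0.0005,0.0015,-0.065,0,0,0],[0.0005,0.0015,-0.1,0,0,0],[0.0005,0.0015,-0.135,0,0,0],[0.0005,0.0015,-0.155,0,0,0]]'
python3 -m handwheel '[[0,0,-0.015,0,0,0],[0,0,-0.03,0,0,0],[0,0,-0.0405,0,0,0],[0,0,-0.0405,0,0,0],[0,0,-0.0405,0,0,0]]'
python3 -m handwheel '[[0,0,0,0,0,0],[0,0,0,0,0,0],[0,0,0,0,0,0],[0,0,0,0,0,0],[0,0,0,0,0,0]]' 1
python3 -m handwheel '[[0,0,0,0,0,0],[0,0,0,0,0,0],[0,0,0,0,0,0],[0,0,0,0,0,0],[0,0,0,0,0,0]]'
```

```text
time_s: 37.2
eef_pos: [0.4677, 0.3369, 0.0745]
ee_rot: [0.999, -0.039, -0.003, 0.001]
ft_force: [-1.1, 0.9, -1.0]
finger_gap: 0.092
finger_force: 0.0
time_s: 37.62
eef_pos: [0.4697, 0.3385, 0.0382]
ee_rot: [0.999, -0.039, -0.0, 0.0]
ft_force: [1.1, -0.0, -0.3]
finger_gap: 0.0917
finger_force: 0.0
time_s: 38.03
eef_pos: [0.4698, 0.3393, 0.0388]
ee_rot: [0.999, -0.038, 0.0, -0.0]
ft_force: [0.7, 0.4, 0.0]
finger_gap: 0.061
finger_force: 0.0
time_s: 38.45
eef_pos: [0.4696, 0.339, 0.0384]
ee_rot: [0.999, -0.038, 0.0, 0.0]
ft_force: [-1.1, -1.1, 1.1]
finger_gap: 0.045
finger_force: 30.0
```

```bash
python3 -m handwheel '[[0,0,0.01,0,0,0],[0,0,0.03,0,0,0],[0,0,0.06,0,0,0],[0,0,0.09,0,0,0],[0,0,0.12,0,0,0]]'
python3 -m handwheel '[[0,0,0.03,0,0,0],[0,0,0.06,0,0,0],[0,0,0.075,0,0,0],[0,0,0.075,0,0,0]]'
python3 -m handwheel '[[0.008,-0.015,0,0,0,1],[0.016,-0.03,0,0,0,2],[0.025,-0.05,0,0,0,3],[0.035,-0.07,0,0,0,4],[0.05,-0.09,0,0,0,5]]'
python3 -m handwheel '[[0.01,-0.02,0,0,0,1],[0.02,-0.04,0,0,0,2],[0.03,-0.06,0,0,0,3],[0.04,-0.08,0,0,0,4],[0.05,-0.1,0,0,0,5]]'
python3 -m handwheel '[[0.01,-0.02,0,0,0,1],[0.02,-0.04,0,0,0,2],[0.03,-0.06,0,0,0,3],[0.04,-0.078,0,0,0,4],[0.045,-0.078,0,0,0,5]]'
python3 -m handwheel '[[0,0,0,0,0,0],[0,0,0,0,0,0],[0,0,0,0,0,0]]'
```

```text
time_s: 38.87
eef_pos: [0.4689, 0.339, 0.1596]
ee_rot: [0.999, -0.038, -0.0, 0.0]
ft_force: [0.5, 1.1, -2.6]
finger_gap: 0.0446
finger_force: 30.0
time_s: 39.2
eef_pos: [0.4717, 0.3402, 0.2387]
ee_rot: [0.999, -0.038, 0.004, -0.002]
ft_force: [-0.4, 0.2, -2.1]
finger_gap: 0.0451
finger_force: 30.0
time_s: 39.62
eef_pos: [0.5182, 0.2483, 0.2314]
ee_rot: [0.974, 0.225, -0.002, -0.0]
ft_force: [-0.1, -0.7, -2.3]
finger_gap: 0.045
finger_force: 30.0
time_s: 40.03
eef_pos: [0.5688, 0.1481, 0.2313]
ee_rot: [0.883, 0.469, -0.001, -0.001]
ft_force: [-0.5, -0.1, -2.4]
finger_gap: 0.0451
finger_force: 30.0
time_s: 40.45
eef_pos: [0.6145, 0.0677, 0.231]
ee_rot: [0.733, 0.68, -0.002, -0.001]
ft_force: [-0.9, -0.0, -2.4]
finger_gap: 0.0449
finger_force: 30.0
time_s: 40.7
eef_pos: [0.6136, 0.0718, 0.2322]
ee_rot: [0.734, 0.679, -0.001, -0.001]
ft_force: [0.1, -0.2, -1.8]
finger_gap: 0.0451
finger_force: 30.0
```

```bash
python3 -m handwheel '[[0,0,-0.02,0,0,0],[0,0,-0.045,0,0,0],[0,0,-0.065,0,0,0],[0,0,-0.072,0,0,0],[0,0,-0.075,0,0,0]]'
python3 -m handwheel '[[0,0,0,0,0,0],[0,0,0,0,0,0],[0,0,-0.001,0,0,0],[0,0,-0.001,0,0,0]]'
```

```text
time_s: 41.12
eef_pos: [0.6128, 0.0719, 0.1563]
ee_rot: [0.734, 0.679, -0.001, -0.001]
ft_force: [-0.4, 0.3, -1.8]
finger_gap: 0.0451
finger_force: 30.0
time_s: 41.45
eef_pos: [0.6153, 0.0711, 0.1587]
ee_rot: [0.734, 0.68, 0.001, 0.001]
ft_force: [0.4, -0.4, -0.7]
finger_gap: 0.0449
finger_force: 30.0
```

```bash
python3 -m handwheel '[[0,0,-0.001,0,0,0],[0,0,-0.002,0,0,0],[0,0,-0.002,0,0,0],[0,0,-0.002,0,0,0]]'
```

```text
time_s: 41.78
eef_pos: [0.6146, 0.0711, 0.1554]
ee_rot: [0.734, 0.68, 0.0, 0.0]
ft_force: [0.1, 0.1, -1.9]
finger_gap: 0.0451
finger_force: 30.0
```

```bash
python3 -m handwheel '[[0,0,-0.0005,0,0,0],[0,0,-0.001,0,0,0],[0,0,-0.001,0,0,0],[0,0,-0.001,0,0,0]]'
```

```text
time_s: 42.12
eef_pos: [0.6148, 0.0711, 0.1553]
ee_rot: [0.734, 0.68, 0.0, 0.0]
ft_force: [-1.6, -0.8, 5.1]
finger_gap: 0.0452
finger_force: 30.0
```

```bash
python3 -m handwheel '[[0,0,0,0,0,0],[0,0,0,0,0,0],[0,0,0,0,0,0],[0,0,0,0,0,0],[0,0,0,0,0,0]]' -1
python3 -m handwheel '[[0,0,0,0,0,0],[0,0,0,0,0,0],[0,0,0.02,0,0,0],[0,0,0.05,0,0,0],[0,0,0.08,0,0,0]]'
python3 -m handwheel '[[-0.025,0.025,0,0,0,0],[-0.05,0.05,0,0,0,0],[-0.075,0.075,0,0,0,0],[-0.1,0.1,0,0,0,0],[-0.125,0.115,0,0,0,0]]'
python3 -m handwheel '[[-0.025,0.025,0,0,0,0],[-0.05,0.05,0,0,0,0],[-0.075,0.075,0,0,0,0],[-0.1,0.1,0,0,0,0],[-0.125,0.11,0,0,0,0]]'
python3 -m handwheel '[[0,0,0,0,0,0],[0,0,0,0,0,0]]'
python3 - <<'E'
from m import *
im=get('wrist');P=pts(im);save(im,'w6.png');T=get('top');PT=pts(T)
print(bot.state()['eef_pos'],circ(P,.046,.062,(.349,.323),.042),circ(P,.063,.075,(.349,.323),.042))
print('mill T',circ(PT,.18,.235,(.615,.071),.04))
b=(abs(P[...,2]-.05)<.015)
m=cv2.inRange(cv2.cvtColor(im['color'],cv2.COLOR_RGB2HSV),(80,100,40),(95,255,255))>0
nn,l,st,ce=cv2.connectedComponentsWithStats(m.astype(np.uint8))
for i in range(1,nn):
    if st[i,4]>300: q=P[(l==i)&(P[...,2]>.04)];print('turq',q.mean(0),len(q))
E
```

```text
time_s: 42.53
eef_pos: [0.6144, 0.0711, 0.1539]
ee_rot: [0.734, 0.68, -0.0, -0.0]
ft_force: [1.2, 0.3, 0.5]
finger_gap: 0.0763
finger_force: 0.0
time_s: 42.95
eef_pos: [0.6136, 0.0711, 0.234]
ee_rot: [0.734, 0.68, -0.001, -0.001]
ft_force: [0.3, -0.7, 0.6]
finger_gap: 0.0917
finger_force: 0.0
time_s: 43.37
eef_pos: [0.4881, 0.1879, 0.2344]
ee_rot: [0.733, 0.68, 0.0, -0.0]
ft_force: [-0.4, 0.2, 0.4]
finger_gap: 0.0916
finger_force: 0.0
time_s: 43.78
eef_pos: [0.3629, 0.2982, 0.2345]
ee_rot: [0.733, 0.68, 0.001, -0.0]
ft_force: [-0.6, 0.2, 0.3]
finger_gap: 0.0923
finger_force: 0.0
time_s: 43.95
eef_pos: [0.3639, 0.2966, 0.2345]
ee_rot: [0.733, 0.68, 0.0, 0.0]
ft_force: [0.5, 0.2, 0.3]
finger_gap: 0.0922
finger_force: 0.0
[0.36522102 0.29575547 0.23444508] [3.432e-01 3.290e-01 3.100e-02 5.820e-02 3.434e-01 3.298e-01 2.418e+03] [3.433e-01 3.289e-01 9.000e-03 6.950e-02 3.436e-01 3.295e-01 2.330e+02]
mill T [6.145e-01 7.280e-02 2.390e-02 2.144e-01 6.094e-01 7.350e-02 3.020e+02]
turq [0.22091218 0.33237786 0.05972468] 2821
turq [0.2623739  0.24224942 0.06221705] 1577
turq [0.33391778 0.19115033 0.05900047] 2187
```

View pics/w6.png

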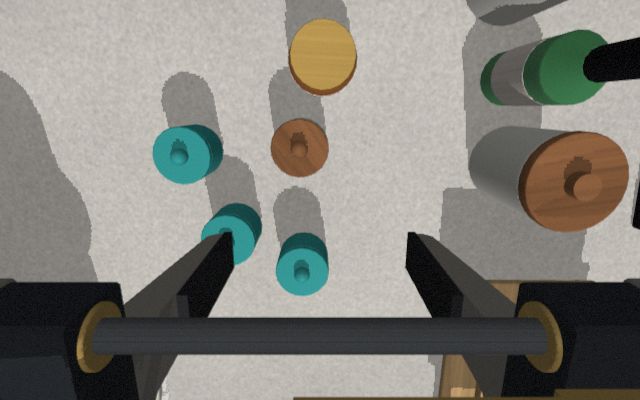

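The salt (wooden lid, pixel (299,147)) is at (0.343,0.329). The turquoise pots at (182,153), (230,233) and (302,265) are left alone.

```bash
python3 -m handwheel '[[-0.015,0.02,0,0,0,0],[-0.022,0.0333,0,0,0,0],[-0.022,0.0333,-0.03,0,0,0],[-0.022,0.0333,-0.07,0,0,0],[-0.022,0.0333,-0.11,0,0,0]]'
python3 -m handwheel '[[0,0,-0.03,0,0,0],[0,0,-0.06,0,0,0],[0,0,-0.09,0,0,0],[0,0,-0.11,0,0,0],[0,0,-0.121,0,0,0]]'
python3 -m handwheel '[[0,0,0,0,0,0],[0,0,0,0,0,0],[0,0,-0.001,0,0,0]]'
```

```text
time_s: 44.47
eef_pos: [0.3447, 0.3295, 0.1241]
ee_rot: [0.734, 0.679, 0.002, 0.001]
ft_force: [0.8, 0.1, 0.2]
finger_gap: 0.0917
finger_force: 0.0
time_s: 44.88
eef_pos: [0.3417, 0.3275, 0.0003]
ee_rot: [0.734, 0.679, -0.002, -0.0]
ft_force: [0.2, 0.9, 0.7]
finger_gap: 0.0918
finger_force: 0.0
time_s: 45.13
eef_pos: [0.3444, 0.3301, 0.004]
ee_rot: [0.734, 0.679, 0.002, 0.0]
ft_force: [-0.5, 0.6, 0.0]
finger_gap: 0.0924
finger_force: 0.0
```

```bash
python3 -m handwheel '[[0,0,0,0,0,0],[0,0,0,0,0,0],[0,0,0,0,0,0],[0,0,0,0,0,0],[0,0,0,0,0,0]]' 1
python3 -m handwheel '[[0,0,0,0,0,0],[0,0,0,0,0,0],[0,0,0,0,0,0]]'
```

```text
time_s: 45.55
eef_pos: [0.3433, 0.3298, 0.0029]
ee_rot: [0.734, 0.68, 0.001, 0.0]
ft_force: [1.5, -0.2, 2.2]
finger_gap: 0.0615
finger_force: 30.1
time_s: 45.8
eef_pos: [0.3433, 0.3297, 0.0029]
ee_rot: [0.734, 0.68, 0.001, 0.0]
ft_force: [1.5, -0.7, 3.6]
finger_gap: 0.061
finger_force: 30.0
```

```bash
python3 -m handwheel '[[0,0,0.01,0,0,0],[0,0,0.04,0,0,0],[0,0,0.08,0,0,0],[0,0,0.12,0,0,0],[0,0,0.155,0,0,0]]'
python3 -m handwheel '[[0.01,-0.02,0.02,0,0,0],[0.018,-0.05,0.02,0,0,0],[0.025,-0.08,0.02,0,0,0],[0.032,-0.11,0.02,0,0,0],[0.04,-0.14,0.02,0,0,0]]'
python3 -m handwheel '[[0.007,-0.03,0,0,0,0],[0.014,-0.06,0,0,0,0],[0.021,-0.09,0,0,0,0],[0.028,-0.12,0,0,0,0],[0.035,-0.15,0,0,0,0]]'
python3 -m handwheel '[[0.015,-0.03,0,0,0,0],[0.04,-0.06,0,0,0,0],[0.07,-0.08,0,0,0,0],[0.1,-0.095,0,0,0,0],[0.13,-0.099,0,0,0,0]]'
python3 -m handwheel '[[0.03,0,0,0,0,0],[0.057,0,0,0,0,0],[0.057,0,0,0,0,0],[0.057,0,0,0,0,0],[0.057,0,0,0,0,0]]'
```

```text
time_s: 46.22
eef_pos: [0.3414, 0.329, 0.1592]
ee_rot: [0.734, 0.68, -0.001, -0.0]
ft_force: [0.4, 1.3, -1.7]
finger_gap: 0.0614
finger_force: 30.0
time_s: 46.63
eef_pos: [0.3812, 0.1882, 0.1769]
ee_rot: [0.733, 0.68, -0.001, -0.001]
ft_force: [1.0, -0.0, -3.4]
finger_gap: 0.0611
finger_force: 30.0
time_s: 47.05
eef_pos: [0.4164, 0.0384, 0.1768]
ee_rot: [0.734, 0.68, -0.001, -0.001]
ft_force: [0.9, -0.2, -2.2]
finger_gap: 0.0615
finger_force: 30.0
time_s: 47.47
eef_pos: [0.5476, -0.0618, 0.1765]
ee_rot: [0.735, 0.679, -0.001, -0.001]
ft_force: [-0.3, -0.7, -1.8]
finger_gap: 0.061
finger_force: 30.0
time_s: 47.88
eef_pos: [0.6031, -0.0591, 0.1766]
ee_rot: [0.733, 0.68, -0.001, -0.001]
ft_force: [-0.6, 0.3, -1.8]
finger_gap: 0.0611
finger_force: 30.0
```

```bash
python3 -m handwheel '[[0,0,-0.02,0,0,0],[0,0,-0.035,0,0,0],[0,0,-0.048,0,0,0],[0,0,-0.053,0,0,0],[0,0,-0.053,0,0,0]]'
python3 -m handwheel '[[0,0,0,0,0,0],[0,0,-0.001,0,0,0],[0,0,-0.002,0,0,0],[0,0,-0.002,0,0,0]]'
```

```text
time_s: 48.3
eef_pos: [0.6027, -0.0591, 0.1228]
ee_rot: [0.734, 0.68, -0.001, -0.002]
ft_force: [0.4, 0.9, -2.2]
finger_gap: 0.0614
finger_force: 30.0
time_s: 48.63
eef_pos: [0.6049, -0.0597, 0.123]
ee_rot: [0.734, 0.68, 0.0, 0.0]
ft_force: [-0.4, -0.5, -2.1]
finger_gap: 0.0615
finger_force: 30.0
```

```bash
python3 -m handwheel '[[0,0,-0.001,0,0,0],[0,0,-0.002,0,0,0],[0,0,-0.0025,0,0,0],[0,0,-0.0025,0,0,0],[0,0,-0.0025,0,0,0]]'
```

```text
time_s: 49.05
eef_pos: [0.6046, -0.0596, 0.1199]
ee_rot: [0.734, 0.68, -0.0, 0.0]
ft_force: [-0.5, 0.7, -1.3]
finger_gap: 0.0612
finger_force: 30.0
```

```bash
python3 -m handwheel '[[0,0,-0.0005,0,0,0],[0,0,-0.001,0,0,0],[0,0,-0.001,0,0,0],[0,0,-0.001,0,0,0]]'
```

```text
time_s: 49.38
eef_pos: [0.6046, -0.0597, 0.1199]
ee_rot: [0.734, 0.68, -0.0, 0.0]
ft_force: [-3.9, 0.5, 5.8]
finger_gap: 0.0612
finger_force: 30.0
```

Contact. I'll release, retreat to the side, and check everything.

```bash
python3 -m handwheel '[[0,0,0,0,0,0],[0,0,0,0,0,0],[0,0,0,0,0,0],[0,0,0,0,0,0],[0,0,0,0,0,0]]' -1
python3 -m handwheel '[[0,0,0,0,0,0],[0,0,0.02,0,0,0],[0,0,0.05,0,0,0],[0,0,0.09,0,0,0],[0,0,0.13,0,0,0]]'
python3 -m handwheel '[[-0.03,-0.03,0,0,0,0],[-0.06,-0.06,0,0,0,0],[-0.09,-0.09,0,0,0,0],[-0.12,-0.12,0,0,0,0],[-0.14,-0.15,0,0,0,0]]'
python3 -m handwheel '[[-0.01,-0.03,0,0,0,0],[-0.02,-0.06,0,0,0,0],[-0.03,-0.09,0,0,0,0],[-0.04,-0.12,0,0,0,0],[-0.04,-0.14,0,0,0,0]]'
python3 -m handwheel '[[0,0,0,0,0,0],[0,0,0,0,0,0],[0,0,0,0,0,0]]'
python3 shelf.py .105 d; python3 look.py | egrep 'tcp|ca|cb|honey|mug|bottle'
python3 - <<'E'
from m import *
im,T,S=pickle.load(open('sh.pkl','rb'));
for n,A in(('T',pts(T)),('S',pts(S))):
    print(n,'salt',circ(A,.164,.182,(.605,-.06),.045),'mill',circ(A,.18,.235,(.615,.071),.04),'bottle',circ(A,.18,.2,(.585,.386),.05))
c=S['color'][110:310,170:490,::-1];cv2.imwrite('pics/fin.png',cv2.resize(c,None,fx=2.4,fy=2.4))
E
```

```text
time_s: 49.8
eef_pos: [0.6046, -0.0596, 0.1186]
ee_rot: [0.734, 0.68, 0.0, -0.0]
ft_force: [-0.6, 0.1, 0.7]
finger_gap: 0.091
finger_force: 0.0
time_s: 50.22
eef_pos: [0.6036, -0.0593, 0.2492]
ee_rot: [0.734, 0.68, -0.001, -0.001]
ft_force: [0.1, -0.5, -0.3]
finger_gap: 0.0913
finger_force: 0.0
time_s: 50.63
eef_pos: [0.4627, -0.2101, 0.249]
ee_rot: [0.733, 0.68, -0.0, 0.0]
ft_force: [0.6, 0.2, 0.6]
finger_gap: 0.092
finger_force: 0.0
time_s: 51.05
eef_pos: [0.4228, -0.3522, 0.2489]
ee_rot: [0.734, 0.679, -0.001, 0.0]
ft_force: [-0.9, -0.1, -0.4]
finger_gap: 0.092
finger_force: 0.0
time_s: 51.3
eef_pos: [0.4247, -0.3488, 0.2487]
ee_rot: [0.733, 0.68, 0.0, -0.0]
ft_force: [-0.9, 1.2, 0.5]
finger_gap: 0.0917
finger_force: 0.0
[ 0.425  -0.3485  0.2489]
tcp [ 0.42488705 -0.34875408  0.24895034] 51.55
ca T [5.912e-01 2.864e-01 4.680e-02 1.254e-01 5.893e-01 2.860e-01 9.050e+02]
cb T [5.788e-01 4.866e-01 4.750e-02 1.254e-01 5.768e-01 4.846e-01 9.180e+02]
honey T [3.756e-01 4.174e-01 3.260e-02 7.420e-02 3.747e-01 4.158e-01 4.720e+02]
mug T [ 3.543e-01 -1.768e-01  2.000e-02  8.920e-02  3.568e
[... 255 characters left out ...]
 mill [6.145e-01 7.310e-02 2.330e-02 2.144e-01 6.094e-01 7.350e-02 3.050e+02] bottle [5.858e-01 3.850e-01 1.460e-02 1.936e-01 5.845e-01 3.845e-01 1.100e+02]
S salt [ 6.087e-01 -6.020e-02  3.270e-02  1.726e-01  6.115e-01 -5.880e-02
  2.940e+02] mill [6.21e-01 7.40e-02 2.35e-02 2.10e-01 6.28e-01 7.82e-02 2.66e+02] bottle [5.905e-01 3.833e-01 1.450e-02 1.918e-01 5.925e-01 3.846e-01 1.060e+02]Traceback (most recent call last):
  File "shelf.py", line 9, in <module>
    nn,l,st,ce=cv2.connectedComponentsWithStats(b.astype(np.uint8));i=1+st[1:,4].argmax()
                                                                        ~~~~~~~~~~~~~~~^^
ValueError: attempt to get argmax of an empty sequence
```

View pics/fin.png

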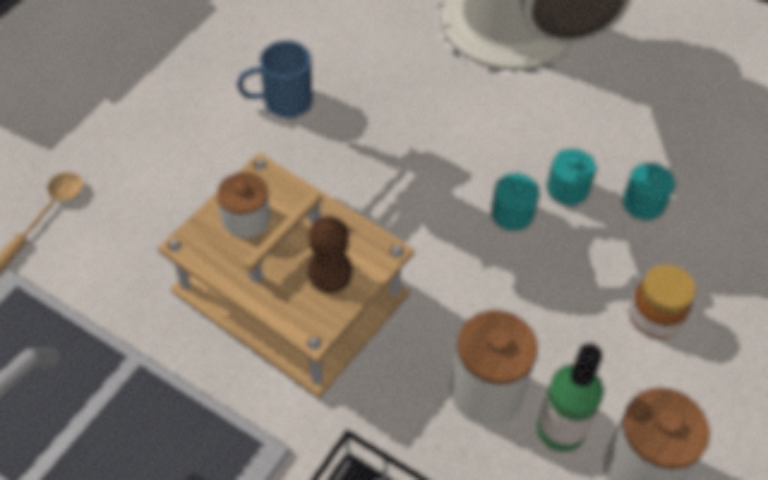

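Scene view: the mill at (330,255) and salt at (243,205) stand either side of the handle, and the bottle is between the canisters at (572,405). I'll do a last numeric check that the shelf is flush and the jars are below, then hand in.

Run:
```python
from m import *
im,T,S=pickle.load(open('sh.pkl','rb'))
for n,A in(('T',pts(T)),('S',pts(S))):
    b=(abs(A[...,2]-.117)<.006)&(abs(A[...,0]-.61)<.13)&(abs(A[...,1]-.005)<.14)
    Q=A[b];c,*_=np.linalg.lstsq(np.c_[Q[:,:2]-[.61,.0055],np.ones(len(Q))],Q[:,2],rcond=None)
    print(n,cv2.minAreaRect(Q[:,:2].astype(np.float32)*1000),np.round(c,4))
print(bot.job_done())
```

```text
T ((612.3556518554688, 6.780853271484375), (249.9730987548828, 193.23739624023438), 85.64797973632812) [0.     0.0002 0.1166]
S ((616.9902954101562, 4.915802001953125), (253.65093994140625, 193.527099609375), 85.4351577758789) [0.0012 0.0007 0.115 ]
the job is handed in; nothing more can be done
None
```

The spice rack is reassembled and handed in at 51.6 s: three jars on the lower board (last checked before the shelf hid them), shelf measured flush, mill left and salt right of the handle, and bottle midway between the canisters; the hand-in returned no verdict.

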